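Load the light tray evenly on its narrow riser

ROBOT

A 7-joint arm with a two-finger parallel gripper is mounted at the origin on the work surface. World frame = base frame: x ahead of the robot, y to its left, z up, the work surface at z = 0. Lengths are in m, angles in rad, forces in N, time in s.
With the tool pointing down it reaches from about 0.425 to 1.025 m from the base axis. Payload 9.4 kg.
Tool frame: the origin (TCP) lies between the finger pads; the fingertips stand 25 mm ahead of it and the grasp point (between the pads) lies 6 mm ahead of it; z points along the fingers, x is the direction in which the jaws open and shut, and the axes are right-handed (so a half turn about z gives the same grasp; the last joint's range is limited). The gripper opens to 93 mm and grips with 3 to 60 N. Pads are 15 mm wide; open, the fingers measure 128 mm over their backs; the gripper's body (75 mm by 188 mm) begins 65 mm behind the grasp point.
Start: joints at [1.112, 0.599, -0.003, 1.599, 0.002, 0.943, -0.08], TCP at [0.27, -0.673, 0.244] pointing down, gripper open.
Joint ranges: [-2.57, 2.57], [-0.35, 1.97], [-1.29, 1.29], [0.11, 2.56], [-1.05, 4.19], [0.11, 1.86], [-2.63, 2.63]. Speed limits (rad/s): [2.22, 2.22, 3.01, 3.01, 3.14, 3.14, 3.14].

INTERFACE

Orientations are given as a unit quaternion [w, x, y, z].
In Python, from bench import arm gives the robot as it stands.
- The arm moves only by the tool drive_tool, never from a script. Its argument "rows" is a list of rows, each a list of 3 entries, a list of its own where there are three numbers: the closure, from 0 (fully open) to 1 (shut), then the shift along the tool's x, y, z in cm, then the turn, a rotation vector about the tool's x, y, z in degrees. In form: [[gripper, [x, y, z], [ax, ay, az]], ...]. A call has 1 to 12 rows; each row shifts and turns the commanded pose from where the row before left it, along the tool's axes as they then stand; what a row does not reach is not made up. A row lasts 1/10 s, in which the tool goes at most 50 mm and 8.59 degrees, less where a joint would pass 70% of its speed; a pose out of reach is approached as far as the arm can. A call with a gripper value outside its range is refused whole. The fingers move at their own pace and stop on an object; "force" is the grip in N (left out, the last holds). Time passes only in rows, so rows that do not move let the fingers close. It gives the time, the measured TCP pose, the force and the opening at its end, in the units of the state.
- arm.get_obs(): the state, without advancing time (a new reading comes with each control period).
- arm.camera(name): name is "scene" or "top" or "wrist"; returns a dict with "color" (384x512x3 uint8, red, green, blue), "intrinsics" (3x3 intrinsics, pixels), "pose" (4x4, takes a point from camera to world coordinates). Camera axes: x right, y down, z forward; pixel columns grow to the right and rows downward; lengths in m; the calibration is good to about 2 mm. A picture is of the moment at which its call begins. There is no depth.
- arm.sign_off(): hands the job in, once; it reports no verdict.
The state is a dict: "time": time; "joint_positions": joint angles; "joint_velocities": joint speeds; "tau": joint torques, N m; "eef_pos": TCP position; "tcp_rot": TCP orientation; "force": force on the tool from outside, world axes, zero at the start; "torque": the same for the moment, N m; "finger_gap": opening from 0.0 (shut) to 1.0 (fully open).
Only numpy, scipy, OpenCV 4.12 (cv2) and the standard library are available. Lean on these libraries where they do the work, as an engineer would, in place of code of your own. Each camera call takes 0.05 s, during which the arm holds its last target.

TASK

Load the light plastic tray that stands on the narrow plywood riser, never letting it tip or slide: first set the heavy salt pig in the middle of the tray with its mouth facing the tray's long side farthest from the robot, and only then stand the two low rectangular snap-lid food boxes in it, one at each end, crosswise (long side across the tray) and equally far from the middle. Set everything down gently and upright, let go, and leave the tall square box, the mug, the spatula, the stack of boxes and the tortilla press where they are.

Things in the scene. Friction and masses are not known exactly. Their poses are not given: they have to be found in the camera images.
- tray: light white plastic tray, open on top, loose, about 140 g, 140 mm wide (its x) by 328 mm long (its y) by 40 mm high, walls and floor 4 mm thick (inside 132 by 320 mm). It starts centred on the riser, overhanging both its sides along y; a food box set at one end of the empty tray tips it. Origin at the centre of its underside; its -x long side is the one nearest the robot, z up.
- tray_floor (a point): centre of the tray's inner floor (top face), 4 mm above the tray's underside; axes as the tray's.
- riser: fixed plywood riser under the tray, 100 mm (its x) by 110 mm (its y) by 50 mm high. Origin at the centre of its underside, on the shelf; axes parallel to the tray's at the start. It and the tray stand on the left or the right, the tortilla press on the other side.
- pig_center (a point): white ceramic salt pig, about 600 g: a round pot 92 mm in diameter with a domed top 78 mm high, a round dark mouth on a short spout on its +x side, looking 30 degrees upward and reaching 59 mm from the axis, and over the top a fixed strap handle, 116 mm high overall. This point is on its upright axis 58 mm above its underside; z up, +x towards the mouth.
- pig_grip (a point): middle of the top bar of the salt pig's strap handle, on its upright axis, 108 mm above its underside. The bar runs along the pig's x, is 64 mm long, 14 mm wide (y) and 16 mm high (100 to 116 mm above the underside); below it is a gap of 22 mm down to the dome, with legs at x = -26 and +26 mm. To be gripped across its 14 mm width.
- pig_mouth (a point): centre of the salt pig's mouth, 47 mm from its axis towards its +x, 56 mm above its underside; the spout is 48 mm across.
- box1_center (a point): rectangular food box with a grey snap lid, 92 mm long (its x) by 60 mm wide (its y) by 78 mm high, walls 1 mm inside the lid's edge, full and closed, rigid, about 260 g; one of two alike. To be gripped across its 60 mm width. This point is its centre, 39 mm above its underside; z up.
- box2_center (a point): rectangular food box with a grey snap lid, 92 mm long (its x) by 60 mm wide (its y) by 78 mm high, walls 1 mm inside the lid's edge, full and closed, rigid, about 260 g; one of two alike. To be gripped across its 60 mm width. This point is its centre, 39 mm above its underside; z up.
- tallbox_center (a point): bystander: tall square food box with snap lid, 70 by 70 by 120 mm high, loose. This point is its centre, 60 mm above its underside.
- mug: bystander: white ceramic mug, 76 mm in diameter, 85 mm high, its handle towards its +y, loose. Origin at the centre of its underside.
- press: bystander: fixed aluminium tortilla press, round plates 190 mm across and 40 mm high, 220 mm long with its hinge blocks along its x; its lever slopes up along its +x to 165 mm above the shelf at 75 mm from the centre. Origin at the centre of its underside.
- spatula: bystander: spatula lying on the shelf at one side, 270 mm long, loose.
- stack: bystander: stack of two wide food boxes, 150 by 110 by 111 mm high, at the other side, loose. Origin at the centre of its underside.
Things that resemble listed ones, but are neither listed nor needed, are in the scene too. What is shaped like the part that bears box2_center but pink or turquoise is not meant. Leave any pink look-alike of the part that bears pig_center alone.

How it is judged:
By the outcome, as a careful person would: the job done as asked, in the order asked, and still so for the second after the job is handed in, with the robot touching nothing.
It also fails if it takes over 67 s, if anything falls off the work surface, if the arm or the gripper's body presses on something with over 40 N, if the wrist force passes 120 N, or if a joint passes its speed limit or range.

## Working session

There is one attempt and no reset: what is moved stays moved. The work goes in short steps, Python scripts to look and compute and a tool call to move; the robot and the scene stay as the last step left them, time stands still between calls to the robot, and variables do not carry over. Pictures are saved under pics/ and viewed, and the job is handed in when it is done.

Besides the shell and the picture viewer there is one more tool, called after "Call:" in YAML: its name, and indented under it one key for each argument. drive_tool: Moves the arm, as the interface text tells. Its arguments: {"type":"object","properties":{"rows":{"type":"array","items":{"type":"array"}},"force":{"type":"number"}},"required":["rows"]}

```bash
mkdir -p pics; ls; python3 - <<'E'
from bench import arm
import cv2,numpy as np
o=arm.get_obs(); print({k:np.round(v,3).tolist() for k,v in o.items()})
for n in ["scene","top","wrist"]:
    c=arm.camera(n); cv2.imwrite(f"pics/{n}0.png",c["color"][:,:,::-1]); np.savez(f"pics/{n}0.npz",**c)
    print(n,np.round(c["intrinsics"],1).tolist(),np.round(c["pose"],3).tolist())
E
```

```text
pics
{'time': 0.0, 'joint_positions': [1.112, 0.6, -0.003, 1.6, 0.002, 0.943, -0.08], 'joint_velocities': [0.001, -0.003, 0.001, 0.0, 0.001, 0.002, -0.002], 'tau': [-0.0, -76.507, 1.497, -25.235, -0.052, 0.017, 0.0], 'eef_pos': [0.27, -0.672, 0.243], 'tcp_rot': [-0.0, 0.828, -0.56, -0.001], 'force': [-0.217, 0.141, -0.144], 'torque': [-0.011, 0.013, -0.004], 'finger_gap': 0.995}
scene [[376.3, 0.0, 255.5], [0.0, 376.3, 196.6], [0.0, 0.0, 1.0]] [[0.719, 0.406, -0.564, 1.145], [0.695, -0.445, 0.565, -0.68], [-0.022, -0.798, -0.602, 0.791], [0.0, 0.0, 0.0, 1.0]]
top [[393.4, 0.0, 253.6], [0.0, 393.4, 195.2], [0.0, 0.0, 1.0]] [[-0.01, -0.999, 0.05, 0.424], [-1.0, 0.01, -0.006, -0.006], [0.005, -0.05, -0.999, 1.363], [0.0, 0.0, 0.0, 1.0]]
wrist [[330.5, 0.0, 257.9], [0.0, 330.5, 194.2], [0.0, 0.0, 1.0]] [[0.373, -0.901, -0.221, 0.331], [-0.928, -0.362, -0.088, -0.649], [-0.001, 0.238, -0.971, 0.385], [0.0, 0.0, 0.0, 1.0]]
```

View pics/scene0.png

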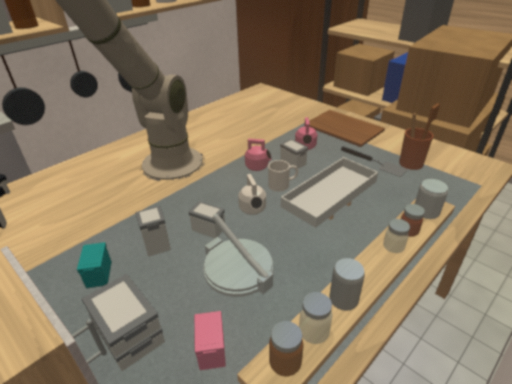

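View pics/top0.png

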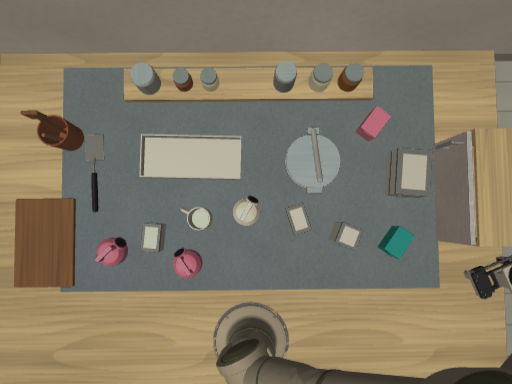

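View pics/wrist0.png

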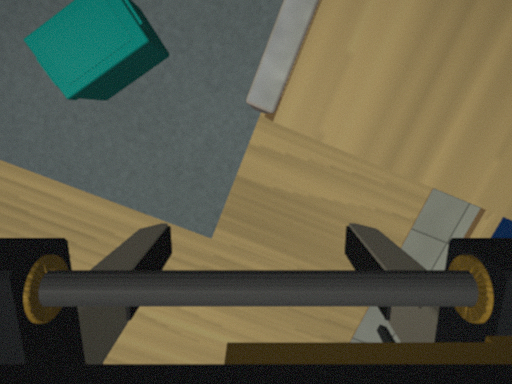

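Candidates in the top view:
- **Salt pig:** white at (246,211). The pink ones at (111,252) and (187,263) are decoys.
- **Low boxes with grey lids:** (151,237), (299,219) and (349,235). The last one is probably the tall square box. The pink box at (375,123) and the turquoise one at (397,242) are decoys.

I'll check these in a close crop.

```bash
python3 - <<'E'
import cv2,numpy as np
t=cv2.imread("pics/top0.png"); s=cv2.imread("pics/scene0.png")
a=cv2.resize(t[120:280,85:285],None,fx=4,fy=4,interpolation=cv2.INTER_CUBIC)[:600]
cv2.imwrite("pics/cropA.png",a)
b=cv2.resize(t[170:280,225:425],None,fx=4,fy=4,interpolation=cv2.INTER_CUBIC); cv2.imwrite("pics/cropB.png",b)
cv2.imwrite("pics/cropC.png",cv2.resize(s[120:270,120:390],None,fx=2.9,fy=2.9,interpolation=cv2.INTER_CUBIC))
E
```

```text
(no output)
```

View pics/cropA.png

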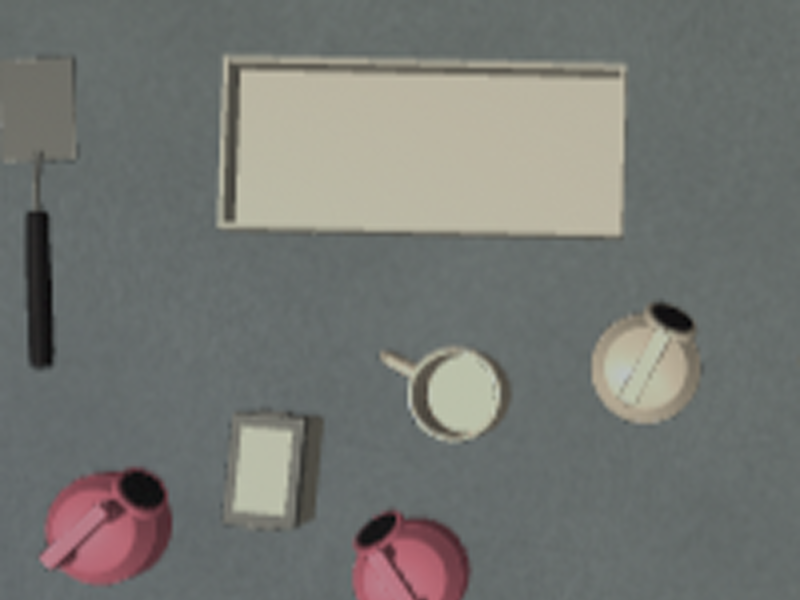

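View pics/cropB.png

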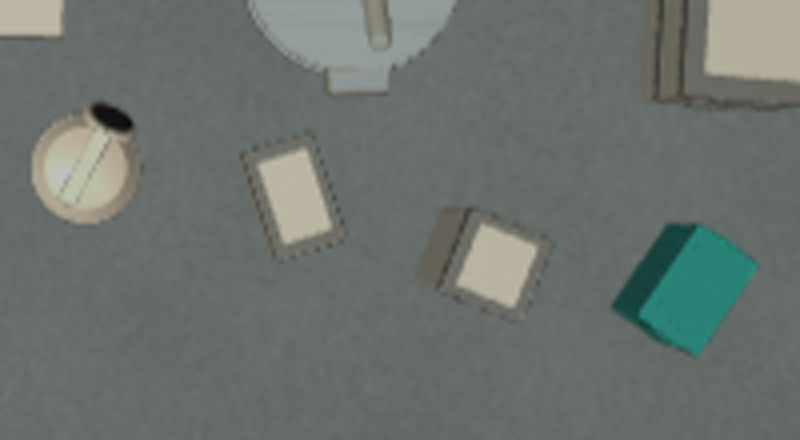

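View pics/cropC.png

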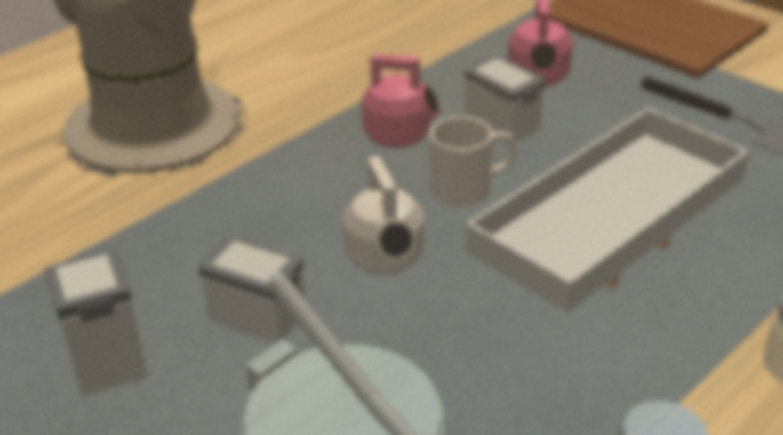

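The choice holds. White pig at top (246,211), low boxes at (151,237) and (299,219), tall square box at (349,235). The tray is at (190,157). Now I'll measure them.

```bash
cat > h.py <<'E'
import numpy as np,cv2
def load(n): return dict(np.load(f"pics/{n}.npz"))
def ray(c,px,z):
    px=np.atleast_2d(np.asarray(px,float)); K=c["intrinsics"];P=c["pose"]
    d=np.c_[(px-[K[0,2],K[1,2]])/[K[0,0],K[1,1]],np.ones(len(px))]@P[:3,:3].T
    o=P[:3,3]; t=(np.broadcast_to(z,len(px))-o[2])/d[:,2]
    return o+d*t[:,None]
def proj(c,X):
    X=np.atleast_2d(X);P=c["pose"];q=(X-P[:3,3])@P[:3,:3]
    q=q@c["intrinsics"].T; return q[:,:2]/q[:,2:]
E
python3 - <<'E'
from h import *
c=load("top0"); im=c["color"]; hsv=cv2.cvtColor(im,cv2.COLOR_RGB2HSV)
# light panels
m=((im.min(2)>135)).astype(np.uint8)
n,l,st,ce=cv2.connectedComponentsWithStats(m)
for i in range(1,n):
    if st[i,4]<40: continue
    if st[i,1]<110 or st[i,1]>270 : continue
    cn=cv2.findContours((l==i).astype(np.uint8),0,2)[0][0]
    r=cv2.minAreaRect(cn); print(i,st[i],np.round(ce[i],1),np.round(r[0],1),np.round(r[1],1),round(r[2],1))
print(im[211,246],im[157,190],im[219,299],im[200,246],im[225,299],im[180,150],im[138,190])
E
```

```text
5 [467 131   8 113 496] [470.6 187.4] [470.6 187. ] [112.1   4.5] 87.8
6 [ 139  134  102   45 3827] [191.7 157.7] [189.9 156.1] [100.9  42.3] 1.2
13 [ 285  135   55   57 1992] [312.2 162. ] [312.3 161.3] [53.  53.7] 45.0
15 [401 154  26  36 825] [413.7 171.5] [413.8 171.5] [23.8 34.7] 3.6
18 [233 200  23  26 391] [244.4 212.6] [244.8 212.4] [20.3 23.1] 54.5
21 [290 207  18  24 268] [298.3 218.6] [298.2 218.6] [20.9 12.6] 71.6
22 [192 208  18  22 284] [200.6 218. ] [201. 218.] [18.4 18.4] 45.0
25 [143 227  15  22 281] [150.3 237.3] [150.3 237.3] [12.9 21.6] 5.7
26 [339 226  20  21 253] [348.9 236. ] [348.9 236.1] [15.4 16.2] 21.8
[187 192 170] [187 183 163] [186 182 163] [144 135 118] [186 182 162] [101 107 106] [144 140 125]
```

```bash
python3 - <<'E'
from h import *
c=load("top0"); im=c["color"]
for nm,p,z in [("box1",(298.3,218.6),.078),("box2",(150.3,237.3),.078),("tall",(348.9,236.1),.12),("pigbody",(246.3,211.8),.04),
  ("bar a",(243.7,218.7),.116),("bar b",(252,202.5),.116),("mouth",(253,199.4),.056),("mug",(200.6,218),.0425)]:
    print(nm,np.round(ray(c,p,z),4))
m=(im.min(2)>135).astype(np.uint8); n,l,st,ce=cv2.connectedComponentsWithStats(m)
for (x,y) in [(298,218),(150,237)]:
    cn=cv2.findContours((l==l[y,x]).astype(np.uint8),0,2)[0][0]
    b=cv2.boxPoints(cv2.minAreaRect(cn)); w=ray(c,b,.078)[:,:2]; e=np.diff(np.r_[w,w[:1]],axis=0)
    print(np.linalg.norm(e,axis=1),np.degrees(np.arctan2(e[:,1],e[:,0])))
# dark mouth centroid
g=im.max(2); mm=(g<60).astype(np.uint8); mm[:, :235]=0; mm[:,265:]=0; mm[:190]=0; mm[225:]=0
ys,xs=np.nonzero(mm); print("mouth px",xs.mean(),ys.mean(),ray(c,(xs.mean(),ys.mean()),.056))
# tray
b=cv2.boxPoints(cv2.minAreaRect(cv2.findContours((l==l[157,190]).astype(np.uint8),0,2)[0][0])); w=ray(c,b,.09);print(np.round(w,3)); e=np.diff(np.r_[w,w[:1]],axis=0);print(np.linalg.norm(e,axis=1),np.degrees(np.arctan2(e[:,1],e[:,0])),w.mean(0))
E
```

```text
box1 [[ 0.4104 -0.1584  0.078 ]]
box2 [[0.3545 0.3238 0.078 ]]
tall [[ 0.3542 -0.3121  0.12  ]]
pigbody [[0.4345 0.0116 0.04  ]]
bar a [[0.4122 0.019  0.116 ]]
bar b [[ 0.4632 -0.0077  0.116 ]]
mouth [[ 0.4754 -0.0113  0.056 ]]
mug [[0.4153 0.1648 0.0425]]
[0.041418   0.06792425 0.04131743 0.06787886] [ -72.17653649 -162.42889276  107.76103473   17.65585208]
[0.06979916 0.04209373 0.06979798 0.0419784 ] [ -5.50243978 -96.2719783  174.40289364  83.7276484 ]
mouth px 252.4318181818182 198.88636363636363 [[ 0.47709577 -0.00938118  0.056     ]]
[[0.553 0.358 0.09 ]
 [0.691 0.356 0.09 ]
 [0.682 0.027 0.09 ]
 [0.543 0.031 0.09 ]]
[0.13849219 0.3291079  0.13862554 0.327331  ] [ -0.88627571 -91.67661303 178.37851024  88.29775055] [0.61706864 0.19291408 0.09      ]
```

```bash
cat >> h.py <<'E'
from scipy.spatial.transform import Rotation as R
def plan(o,xyz,ang):
    """shift in tool axes (cm) to world xyz, then turn (deg) to tool pointing down with tool x at ang deg"""
    q=np.array(o["tcp_rot"]); Rc=R.from_quat(np.r_[q[1:],q[0]])
    a=np.radians(ang); x=[np.cos(a),np.sin(a),0]; z=[0,0,-1]; y=np.cross(z,x)
    Rt=R.from_matrix(np.c_[x,y,z])
    d=np.array(xyz)-o["eef_pos"]
    rv=(Rc.inv()*Rt).as_rotvec()*180/np.pi
    cur=Rc.as_matrix()
    print("at",np.round(o["eef_pos"],4),"toolx ang",round(float(np.degrees(np.arctan2(cur[1,0],cur[0,0]))),2),"t",round(float(o["time"]),2),"gap",round(float(o["finger_gap"]),3),"F",np.round(o["force"],1))
    print(" shift now cm",np.round(Rc.inv().apply(d)*100,2)," shift after turn cm",np.round(Rt.inv().apply(d)*100,2)," turn",np.round(rv,2))
E
python3 - <<'E'
from h import *
from bench import arm
c=load("scene0"); t=load("top0")
pc=ray(t,(312.5,161),.04)[0]; print("press",pc)
for s in (1,-1):
    X=[pc[0]+s*.075,pc[1],.165]; print(s,proj(c,X),proj(t,X))
# tall box
print(proj(t,[.354,-.312,.12]))
o=arm.get_obs()
plan(o,[.45,-.06,.244],62.4)
E
```

```text
press [ 0.60413289 -0.21403307  0.04      ]
1 [[256.8034189 239.3704683]] [[318.35861897 131.21413837]]
-1 [[215.59748058 212.48198096]] [[319.24811749 179.79265448]]
[[348.85787246 236.15074122]]
at [ 0.27   -0.6725  0.243 ] toolx ang -68.12 t 0.15 gap 1.0 F [-0.4  0.1  0.6]
 shift now cm [-5.013e+01 -3.953e+01 -5.000e-02]  shift after turn cm [ 62.62 -12.43  -0.1 ]  turn [-7.0000e-02  4.0000e-02 -1.3052e+02]
```

Call:
drive_tool:
  rows:
    - [0,[-3.6,-2.8,0],[0,0,0]]
    - [0,[-3.6,-2.8,0],[0,0,0]]
    - [0,[-3.6,-2.8,0],[0,0,0]]
    - [0,[-3.6,-2.8,0],[0,0,0]]
    - [0,[-3.6,-2.8,0],[0,0,0]]
    - [0,[-3.6,-2.8,0],[0,0,0]]
    - [0,[-3.6,-2.8,0],[0,0,0]]
    - [0,[-3.6,-2.8,0],[0,0,0]]
    - [0,[-3.6,-2.8,0],[0,0,0]]
    - [0,[-3.6,-2.8,0],[0,0,0]]
    - [0,[-3.6,-2.8,0],[0,0,0]]
    - [0,[-3.6,-2.8,0],[0,0,0]]

```text
time: 1.35
eef_pos: [0.4211, -0.145, 0.2437]
tcp_rot: [0.0, 0.828, -0.56, 0.0]
force: [1.3, -0.6, 0.6]
finger_gap: 1.001
```

Call:
drive_tool:
  rows:
    - [0,[-3.5,-3,0],[0,0,0]]
    - [0,[-3.5,-3,0],[0,0,0]]
    - [0,[0,0,0],[0,0,-8.5]]
    - [0,[0,0,0],[0,0,-8.5]]
    - [0,[0,0,0],[0,0,-8.5]]
    - [0,[0,0,0],[0,0,-8.5]]
    - [0,[0,0,0],[0,0,-8.5]]
    - [0,[0,0,0],[0,0,-8.5]]
    - [0,[0,0,0],[0,0,-8.5]]
    - [0,[0,0,0],[0,0,-8.5]]
    - [0,[0,0,0],[0,0,-8.5]]
    - [0,[0,0,0],[0,0,-8.5]]

```text
time: 2.55
eef_pos: [0.4504, -0.0594, 0.2435]
tcp_rot: [-0.0, 0.989, 0.15, -0.0]
force: [0.7, 0.3, -0.3]
finger_gap: 1.0
```

Call:
drive_tool:
  rows:
    - [0,[0,0,0],[0,0,-8.5]]
    - [0,[0,0,0],[0,0,-8.5]]
    - [0,[0,0,0],[0,0,-8.5]]
    - [0,[0,0,0],[0,0,-8.5]]
    - [0,[0,0,0],[0,0,-8.5]]
    - [0,[0,0,0],[0,0,-3]]
    - [0,[0,0,0],[0,0,0]]

```text
time: 3.25
eef_pos: [0.4504, -0.0596, 0.2435]
tcp_rot: [-0.0, 0.855, 0.518, -0.0]
force: [-0.4, -0.1, -0.7]
finger_gap: 1.001
```

```bash
python3 - <<'E'
from h import *
from bench import arm
plan(arm.get_obs(),[.436,.01,.244],62.4)
c=arm.camera("wrist"); cv2.imwrite("pics/w1.png",c["color"][:,:,::-1]); np.savez("pics/w1.npz",**c)
E
```

```text
at [ 0.4504 -0.0596  0.2435] toolx ang 62.39 t 3.25 gap 1.001 F [-0.4 -0.1 -0.7]
 shift now cm [ 5.5  -4.51 -0.05]  shift after turn cm [ 5.5  -4.5  -0.05]  turn [-0.02 -0.   -0.01]
```

View pics/w1.png

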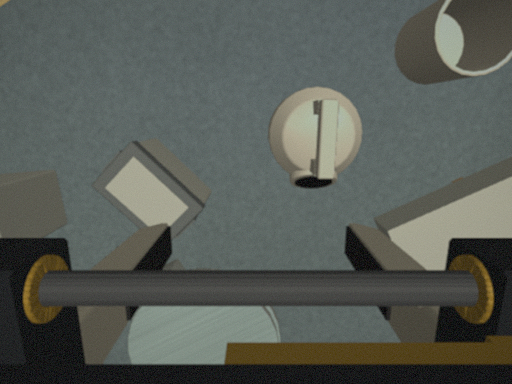

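```bash
python3 - <<'E'
from h import *
c=load("w1"); im=c["color"]
cv2.imwrite("pics/w1c.png",cv2.resize(im[75:200,255:375][:,:,::-1],None,fx=4.8,fy=4.8,interpolation=cv2.INTER_CUBIC))
E
```

```text
(no output)
```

View pics/w1c.png

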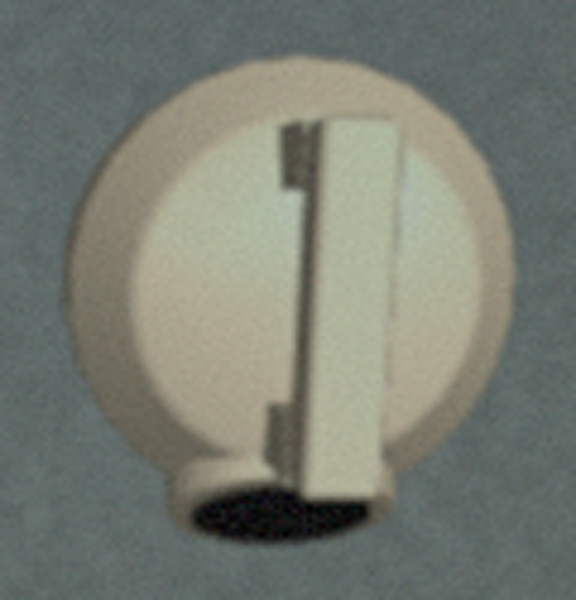

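```bash
python3 - <<'E'
from h import *
c=load("w1")
p=np.array([(322,119),(400,121),(380,498),(302,497)])/4.8+[255,75]
w=ray(c,p,.116); print(np.round(w,4)); e=np.diff(np.r_[w,w[:1]],axis=0); print(np.linalg.norm(e,axis=1),np.degrees(np.arctan2(e[:,1],e[:,0]))); print("bar mid",w.mean(0))
# body circle: silhouette at about widest z (~.04)
q=np.array([(292,280)])/4.8+[255,75]; print(ray(c,q,.04), ray(c,q,.03))
from bench import arm
plan(arm.get_obs(),np.r_[w.mean(0)[:2],.244],62.4)
E
```

```text
[[ 0.4067  0.0193  0.116 ]
 [ 0.4129  0.0305  0.116 ]
 [ 0.4685  0.0016  0.116 ]
 [ 0.4621 -0.0103  0.116 ]]
[0.01276309 0.06270369 0.01348865 0.06284309] [  60.99480129  -27.42746867 -118.34599546  151.90817223]
bar mid [0.43755847 0.01028628 0.116     ]
[[0.437924 0.013536 0.04    ]] [[0.43924549 0.01479849 0.03      ]]
at [ 0.4504 -0.0596  0.2435] toolx ang 62.27 t 3.3 gap 0.999 F [-0.4  0.4 -0.3]
 shift now cm [ 5.58 -4.39 -0.05]  shift after turn cm [ 5.59 -4.38 -0.05]  turn [-0.02 -0.   -0.13]
```

Call:
drive_tool:
  rows:
    - [0,[2.8,-2.2,0],[0,0,0]]
    - [0,[2.8,-2.2,0],[0,0,0]]
    - [0,[0,0,0],[0,0,0]]
    - [0,[0,0,3],[0,0,0]]
    - [0,[0,0,3],[0,0,0]]
    - [0,[0,0,2],[0,0,0]]
    - [0,[0,0,0],[0,0,0]]

```text
time: 4.0
eef_pos: [0.4365, 0.0102, 0.1618]
tcp_rot: [-0.001, 0.856, 0.517, -0.002]
force: [-0.0, 0.9, 0.9]
finger_gap: 1.001
```

```bash
python3 - <<'E'
from h import *
from bench import arm
plan(arm.get_obs(),[.4376,.0103,.114],62.4)
c=arm.camera("wrist"); cv2.imwrite("pics/w2.png",c["color"][:,:,::-1]); np.savez("pics/w2.npz",**c)
E
```

```text
at [0.4365 0.0102 0.1618] toolx ang 62.33 t 4.0 gap 1.001 F [-0.   0.9  0.9]
 shift now cm [0.07 0.11 4.78]  shift after turn cm [0.06 0.1  4.78]  turn [-0.2   0.13 -0.07]
```

View pics/w2.png

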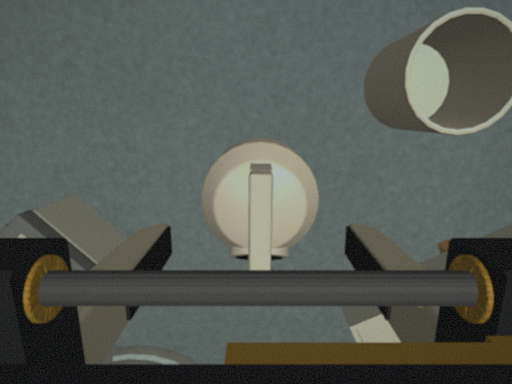

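The bar is centred between the fingers at (261,220), and the mid-finger column is about 258. Going down to grip.

Call:
drive_tool:
  rows:
    - [0,[0,0.1,2.5],[0,0,0]]
    - [0,[0.1,0,2.3],[0,0,0]]
    - [0,[0,0,0],[0,0,0]]
    - [0.5,[0,0,0],[0,0,0]]
    - [1,[0,0,0],[0,0,0]]
    - [1,[0,0,0],[0,0,0]]
    - [1,[0,0,0],[0,0,0]]
    - [1,[0,0,0],[0,0,0]]
    - [1,[0,0,0],[0,0,0]]
    - [1,[0,0,0],[0,0,0]]
  force: 35

```text
time: 5.05
eef_pos: [0.4389, 0.011, 0.1157]
tcp_rot: [0.0, 0.855, 0.518, -0.0]
force: [0.1, 0.5, -0.6]
finger_gap: 0.447
```

```bash
python3 - <<'E'
from h import *
from bench import arm
plan(arm.get_obs(),[.4376,.0103,.114],62.4)
E
```

```text
at [0.4389 0.011  0.1157] toolx ang 62.37 t 5.05 gap 0.447 F [ 0.1  0.5 -0.6]
 shift now cm [-0.12 -0.08  0.17]  shift after turn cm [-0.12 -0.08  0.17]  turn [ 0.    0.   -0.03]
```

Call:
drive_tool:
  rows:
    - [1,[0,0,0.1],[0,0,0]]
    - [1,[0,0,0],[0,0,0]]
    - [1,[0,0,0],[0,0,0]]
    - [1,[0,0,0],[0,0,0]]
    - [1,[0,0,0],[0,0,0]]
    - [1,[0,0,0],[0,0,0]]
    - [1,[0,0,0],[0,0,0]]

```text
time: 5.75
eef_pos: [0.4387, 0.0109, 0.1145]
tcp_rot: [-0.0, 0.855, 0.518, -0.0]
force: [-1.0, 0.4, -3.9]
finger_gap: 0.145
```

Call:
drive_tool:
  rows:
    - [1,[0,0,0],[0,0,0]]
    - [1,[0,0,-0.5],[0,0,0]]
    - [1,[0,0,-1],[0,0,0]]
    - [1,[0,0,-2],[0,0,0]]
    - [1,[0,0,-3],[0,0,0]]
    - [1,[0,0,-3],[0,0,0]]
    - [1,[0,0,-3],[0,0,0]]
    - [1,[0,0,-1.5],[0,0,0]]
    - [1,[0,0,0],[0,0,0]]
    - [1,[0,0,0],[0,0,0]]

```text
time: 6.75
eef_pos: [0.4384, 0.0107, 0.2547]
tcp_rot: [0.0, 0.856, 0.518, -0.0]
force: [-0.6, 0.2, -5.3]
finger_gap: 0.147
```

```bash
python3 - <<'E'
from h import *
from bench import arm
plan(arm.get_obs(),[.6171,.193,.254],88.4)
for n in ["scene","wrist"]:
    c=arm.camera(n); cv2.imwrite(f"pics/{n}3.png",c["color"][:,:,::-1]); np.savez(f"pics/{n}3.npz",**c)
t=cv2.imread("pics/top0.png"); cv2.imwrite("pics/traycrop.png",cv2.resize(t[125:190,130:250],None,fx=6.5,fy=6.5,interpolation=cv2.INTER_CUBIC))
E
```

```text
at [0.4384 0.0107 0.2547] toolx ang 62.35 t 6.75 gap 0.147 F [-0.6  0.2 -5.3]
 shift now cm [24.44  7.37  0.06]  shift after turn cm [18.72 17.35  0.07]  turn [ 2.000e-02  2.000e-02 -2.605e+01]
```

View pics/traycrop.png

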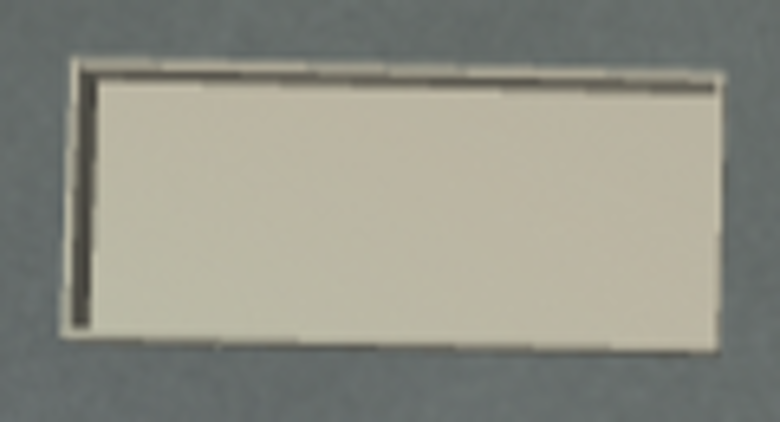

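View pics/scene3.png

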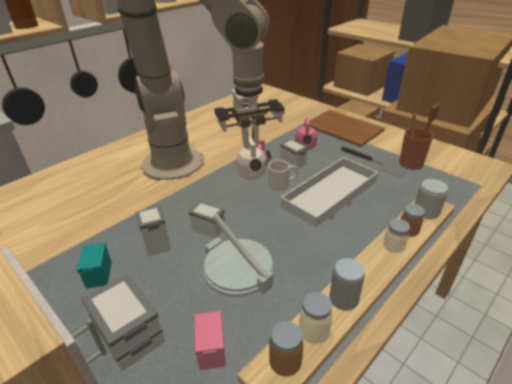

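View pics/wrist3.png

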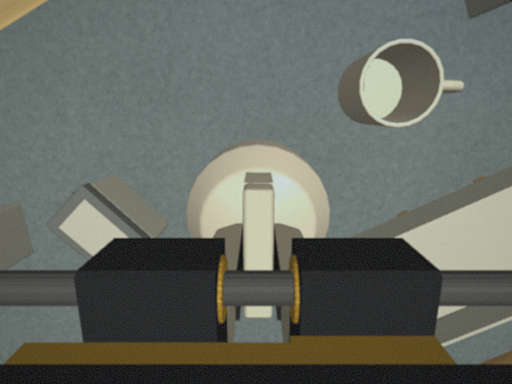

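Pig lifted: −5.3 N at the wrist, gap 13.5 mm, hanging upright at scene (251,165). Next I'll refine the tray pose using both views.

```bash
python3 - <<'E'
from h import *
s=cv2.imread("pics/scene3.png"); cv2.imwrite("pics/traycrop2.png",cv2.resize(s[145:235,270:395],None,fx=6,fy=6,interpolation=cv2.INTER_CUBIC))
c=load("top0")
p=np.array([(72,57),(724,72),(718,350),(60,339)])/6.5+[130,125]
w=ray(c,p,.09); print(np.round(w,4)); e=np.diff(np.r_[w,w[:1]],axis=0); print(np.linalg.norm(e,axis=1),np.degrees(np.arctan2(e[:,1],e[:,0]))); print(w.mean(0))
print(proj(load("scene3"),w))
E
```

```text
[[0.6918 0.3518 0.09  ]
 [0.6813 0.0248 0.09  ]
 [0.5412 0.0289 0.09  ]
 [0.5498 0.3572 0.09  ]]
[0.32721877 0.1401382  0.32835401 0.14206787] [-91.83866225 178.29534557  88.4977272   -2.16203572]
[0.61603027 0.19067655 0.09      ]
[[377.07976869 171.39115225]
 [315.45401687 216.4238878 ]
 [279.61297726 196.02350337]
 [342.0137925  156.1288953 ]]
```

View pics/traycrop2.png

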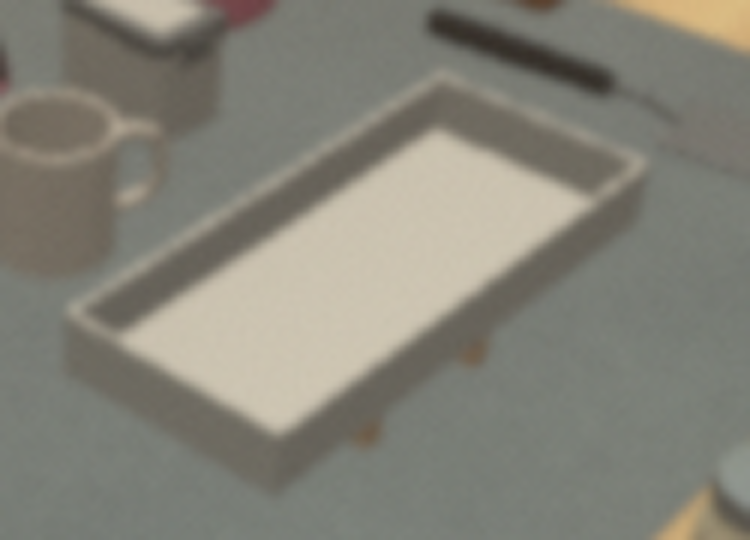

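```bash
python3 - <<'E'
from h import *
for n,p,f,o in [("top0",[(72,57),(724,72),(718,350),(60,339)],6.5,(130,125)),("scene3",[(647,160),(275,438),(67,308),(443,70)],6,(270,145))]:
    c=load(n); p=(np.array(p)+.5)/f-.5+o
    w=ray(c,p,.09); e=np.diff(np.r_[w,w[:1]],axis=0); print(n,np.round(w[:,:2],4).tolist(),np.linalg.norm(e,axis=1).round(4),np.degrees(np.arctan2(e[:,1],e[:,0])).round(1),w.mean(0).round(4))
E
```

```text
top0 [[0.6932, 0.3532], [0.6827, 0.0261], [0.5426, 0.0303], [0.5512, 0.3586]] [0.3272 0.1402 0.3284 0.1421] [-91.8 178.3  88.5  -2.2] [0.6174 0.192  0.09  ]
scene3 [[0.6922, 0.3533], [0.6843, 0.0206], [0.5434, 0.0317], [0.554, 0.3598]] [0.3329 0.1413 0.3282 0.1384] [-91.4 175.5  88.2  -2.7] [0.6185 0.1913 0.09  ]
```

Call:
drive_tool:
  rows:
    - [1,[0,0,0],[0,0,-6.5]]
    - [1,[0,0,0],[0,0,-6.5]]
    - [1,[0,0,0],[0,0,-6.5]]
    - [1,[0,0,0],[0,0,-6.5]]
    - [1,[1,1,0],[0,0,0]]
    - [1,[2.5,2.3,0],[0,0,0]]
    - [1,[3,2.8,0],[0,0,0]]
    - [1,[3,2.8,0],[0,0,0]]
    - [1,[3,2.8,0],[0,0,0]]
    - [1,[3,2.8,0],[0,0,0]]
    - [1,[2,1.9,0],[0,0,0]]
    - [1,[1.1,1,0],[0,0,0]]

```text
time: 8.05
eef_pos: [0.6193, 0.1955, 0.253]
tcp_rot: [-0.001, 0.717, 0.697, -0.0]
force: [0.9, -0.7, -5.1]
finger_gap: 0.146
```

Call:
drive_tool:
  rows:
    - [1,[0,0,0.5],[0,0,0]]
    - [1,[0,0,1],[0,0,0]]
    - [1,[0,0,1],[0,0,0]]
    - [1,[0,0,0],[0,0,0]]
    - [1,[0,0,0],[0,0,0]]

```text
time: 8.55
eef_pos: [0.6177, 0.1911, 0.2292]
tcp_rot: [-0.0, 0.717, 0.697, -0.001]
force: [0.3, 0.4, -5.9]
finger_gap: 0.147
```

```bash
python3 - <<'E'
from h import *
from bench import arm
plan(arm.get_obs(),[.6175,.1918,.1685],88.3)
for n in ["scene","wrist","top"]:
    c=arm.camera(n); cv2.imwrite(f"pics/{n}4.png",c["color"][:,:,::-1]); np.savez(f"pics/{n}4.npz",**c)
s=cv2.imread("pics/scene4.png"); cv2.imwrite("pics/s4c.png",cv2.resize(s[90:240,260:400],None,fx=4,fy=4,interpolation=cv2.INTER_CUBIC))
E
```

```text
at [0.6177 0.1911 0.2292] toolx ang 88.32 t 8.55 gap 0.147 F [ 0.3  0.4 -5.9]
 shift now cm [ 0.07 -0.02  6.07]  shift after turn cm [ 0.07 -0.03  6.07]  turn [-0.04  0.04  0.02]
```

View pics/s4c.png

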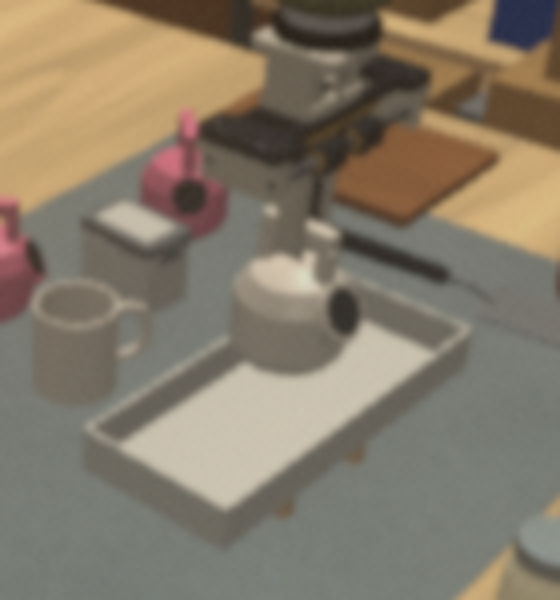

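View pics/wrist4.png

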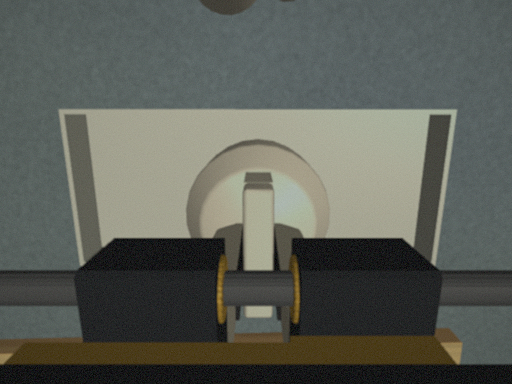

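```bash
python3 - <<'E'
from h import *
c=load("wrist4"); im=c["color"]
# rim near edge: first bright row per column
g=im.min(2).astype(float)
cols=np.r_[80:180,330:440]; rows=[]
for x in cols:
    d=np.diff(g[95:130,x]); k=np.argmax(d); 
    w=d[k-1:k+2]; rows.append(95+k+.5+((w*[-1,0,1]).sum()/w.sum()))
f=np.polyfit(cols,rows,1); print("edge row",f)
# left/right corner at row ~113..
for y in (114,118,122,126):
    l=g[y,40:80]; r=g[y,440:475]; dl=np.diff(l);dr=np.diff(r); print(y,40+np.argmax(dl)+.5,440+np.argmin(dr)+.5)
e=ray(c,[(100,np.polyval(f,100)),(420,np.polyval(f,420))],.09); d=e[1]-e[0]; print(e,np.degrees(np.arctan2(d[1],d[0])))
for cc in [(60.3,111),(455.2,110.3)]:print(ray(c,cc,.09))
E
```

```text
edge row [9.69298285e-04 1.08312090e+02]
114 58.5 456.5
118 58.5 456.5
122 59.5 455.5
126 60.5 454.5
[[0.54505702 0.06251501 0.09      ]
 [0.55292486 0.32627499 0.09      ]] 88.2914004746114
[[0.54617403 0.02943477 0.09      ]]
[[0.55503128 0.3554323  0.09      ]]
```

```bash
python3 - <<'E'
from h import *
c=load("wrist4")
w=ray(c,[(57.6,108.4),(457.3,108.8)],.09); print(w,np.linalg.norm(w[1]-w[0])); m=w.mean(0); a=np.radians(-1.7); print(m[:2]+.07*np.array([np.cos(a),np.sin(a)]))
print("pig bar-> axis: TCP",[.6177,.1911])
# pig handle near end in view
E
```

```text
[[0.54404013 0.02756618 0.09      ]
 [0.55387784 0.35702693 0.09      ]] 0.3296076001094208
[0.61892817 0.19021992]
pig bar-> axis: TCP [0.6177, 0.1911]
```

Call:
drive_tool:
  rows:
    - [1,[0,0,1],[0,0,0]]
    - [1,[0,0.05,1.5],[0,0,0]]
    - [1,[0,0,1.5],[0,0,0]]
    - [1,[0,0,1],[0,0,0]]
    - [1,[0,0,0.5],[0,0,0]]
    - [1,[0,0,0.2],[0,0,0]]
    - [1,[0,0,0],[0,0,0]]
    - [1,[0,0,0],[0,0,0]]

```text
time: 9.5
eef_pos: [0.6188, 0.1923, 0.1731]
tcp_rot: [0.0, 0.717, 0.697, 0.0]
force: [-0.5, -0.2, -5.1]
finger_gap: 0.151
```

Call:
drive_tool:
  rows:
    - [1,[0,0,0.1],[0,0,0]]
    - [1,[0,0,0.1],[0,0,0]]
    - [1,[0,0,0],[0,0,0]]

```text
time: 9.8
eef_pos: [0.6186, 0.1919, 0.1707]
tcp_rot: [0.0, 0.717, 0.697, 0.0]
force: [0.1, 0.1, -6.5]
finger_gap: 0.146
```

Call:
drive_tool:
  rows:
    - [1,[0,-0.05,0.1],[0,0,0]]
    - [1,[-0.05,0,0.1],[0,0,0]]
    - [1,[0,0,0],[0,0,0]]
    - [1,[0,0,0],[0,0,0]]

```text
time: 10.2
eef_pos: [0.6181, 0.1916, 0.1686]
tcp_rot: [0.0, 0.717, 0.697, 0.0]
force: [0.3, 0.2, -3.7]
finger_gap: 0.148
```

Call:
drive_tool:
  rows:
    - [1,[0,0,0.05],[0,0,0]]
    - [1,[0,0,0],[0,0,0]]
    - [1,[0,0,0],[0,0,0]]

```text
time: 10.5
eef_pos: [0.6182, 0.1915, 0.1686]
tcp_rot: [0.0, 0.717, 0.697, 0.0]
force: [-1.0, -1.1, 3.3]
finger_gap: 0.145
```

Contact: wrist z-force went from −5.5 to about +3 N at the expected height of 0.1686. Releasing.

Call:
drive_tool:
  rows:
    - [0.8,[0,0,0],[0,0,0]]
    - [0.7,[0,0,0],[0,0,0]]
    - [0.6,[0,0,0],[0,0,0]]
    - [0.6,[0,0,0],[0,0,0]]
    - [0.6,[0,0,0],[0,0,0]]

```text
time: 11.0
eef_pos: [0.6181, 0.1916, 0.1681]
tcp_rot: [-0.0, 0.717, 0.697, 0.0]
force: [-0.1, 0.1, -0.5]
finger_gap: 0.397
```

Call:
drive_tool:
  rows:
    - [0.6,[0,0,-0.5],[0,0,0]]
    - [0.6,[0,0,-1.5],[0,0,0]]
    - [0.5,[0,0,-2.5],[0,0,0]]
    - [0.4,[0,0,-2.5],[0,0,0]]
    - [0,[0,0,-2],[0,0,0]]
    - [0,[0,0,0],[0,0,0]]

```text
time: 11.6
eef_pos: [0.6192, 0.1926, 0.2621]
tcp_rot: [0.001, 0.717, 0.697, 0.002]
force: [0.2, 0.8, 1.4]
finger_gap: 0.692
```

```bash
python3 - <<'E'
from h import *
from bench import arm
for n in ["scene","wrist","top"]:
    c=arm.camera(n); cv2.imwrite(f"pics/{n}5.png",c["color"][:,:,::-1]); np.savez(f"pics/{n}5.npz",**c)
plan(arm.get_obs(),[.41,-.158,.25],107.6)
plan(arm.get_obs(),[.41,-.158,.25],-72.4)
s=cv2.imread("pics/scene5.png"); cv2.imwrite("pics/s5c.png",cv2.resize(s[90:240,260:400],None,fx=4,fy=4,interpolation=cv2.INTER_CUBIC))
E
```

```text
at [0.6179 0.1912 0.258 ] toolx ang 88.37 t 11.75 gap 0.826 F [ 0.4 -0.  -0.8]
 shift now cm [-35.5  -19.79   0.82]  shift after turn cm [-27.   -30.37   0.8 ]  turn [-1.000e-02  2.000e-02 -1.923e+01]
at [0.6179 0.1912 0.258 ] toolx ang 88.37 t 11.75 gap 0.826 F [ 0.4 -0.  -0.8]
 shift now cm [-35.5  -19.79   0.82]  shift after turn cm [27.   30.37  0.8 ]  turn [3.0000e-02 1.0000e-02 1.6077e+02]
```

View pics/s5c.png

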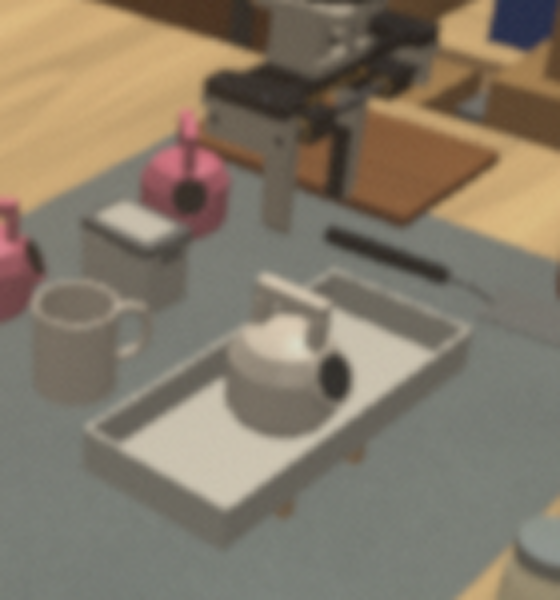

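View pics/wrist5.png

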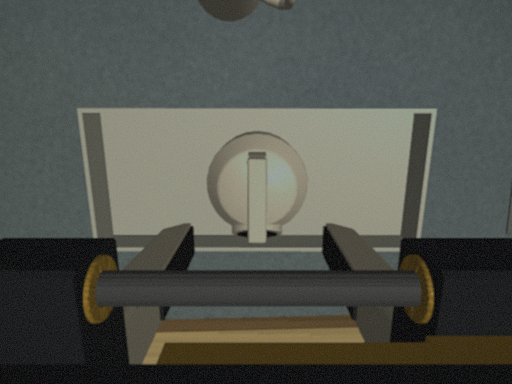

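The pig stands upright in the middle, with its mouth facing the far side. The wrist view also shows the whole tray rim, with corners near (79,108), (436,109), (92,252) and (424,251). I'll measure from that.

```bash
python3 - <<'E'
from h import *
c=load("wrist5"); im=c["color"]
cv2.imwrite("pics/w5a.png",cv2.resize(im[95:265,65:265][:,:,::-1],None,fx=3.5,fy=3.5,interpolation=cv2.INTER_CUBIC))
cv2.imwrite("pics/w5b.png",cv2.resize(im[95:265,250:450][:,:,::-1],None,fx=3.5,fy=3.5,interpolation=cv2.INTER_CUBIC))
E
```

View pics/w5a.png

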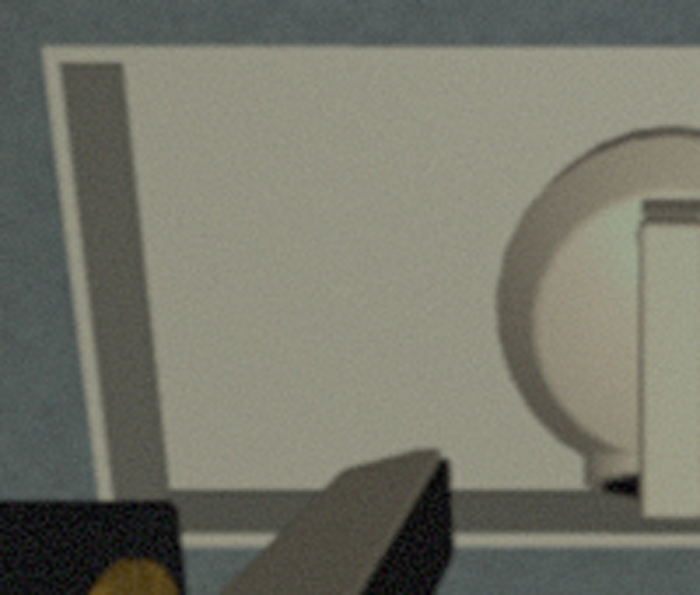

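View pics/w5b.png

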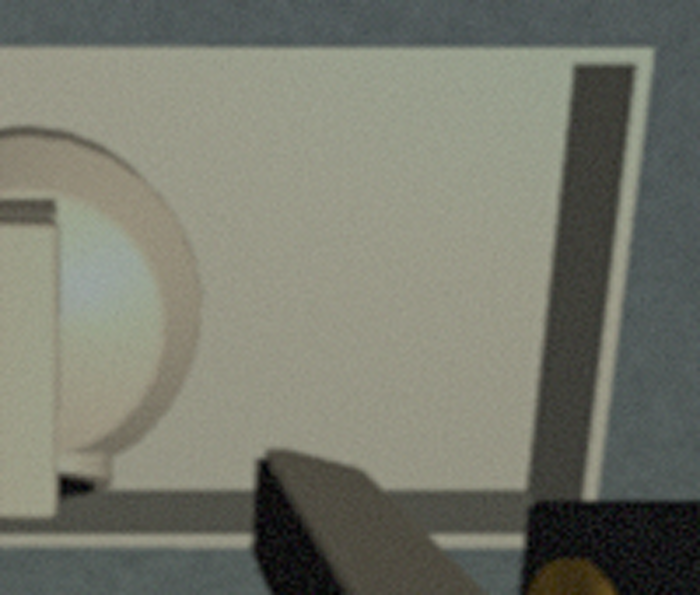

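```bash
python3 - <<'E'
from h import *
c=load("wrist5")
A=lambda p:(np.array(p)+.5)/3.5-.5+[65,95]; B=lambda p:(np.array(p)+.5)/3.5-.5+[250,95]
w=ray(c,[A((42,46)),B((654,48)),B((589,548)),A((104.9,547))],.09)
e=np.diff(np.r_[w,w[:1]],axis=0); print(np.round(w,4).tolist(),np.linalg.norm(e,axis=1).round(4),np.degrees(np.arctan2(e[:,1],e[:,0])).round(2)); ctr=w.mean(0); print("tray c",ctr)
b=ray(c,[A((641,222)),B((55,222)),B((56,517)),A((641,517))],.17); e=np.diff(np.r_[b,b[:1]],axis=0); print(np.linalg.norm(e,axis=1).round(4),np.degrees(np.arctan2(e[:,1],e[:,0])).round(2)); print("bar c",b.mean(0), b.mean(0)-ctr)
E
```

```text
[[0.5444, 0.028, 0.09], [0.5541, 0.3565, 0.09], [0.6947, 0.352, 0.09], [0.6849, 0.0236, 0.09]] [0.3286 0.1406 0.3285 0.1406] [ 88.3   -1.82 -91.7  178.21]
tray c [0.61951693 0.19003189 0.09      ]
[0.0124 0.0634 0.0134 0.0634] [ 88.37  -1.11 -91.64 177.96]
bar c [0.61584492 0.19044438 0.17      ] [-0.00367201  0.00041249  0.08      ]
```

Call:
drive_tool:
  rows:
    - [0,[0.8,-1.7,0],[0,0,0]]
    - [0,[1.7,-3.6,0],[0,0,0]]
    - [0,[2,-4.3,0],[0,0,0]]
    - [0,[2,-4.3,0],[0,0,0]]
    - [0,[2,-4.3,0],[0,0,0]]
    - [0,[2,-4.3,0],[0,0,0]]
    - [0,[1.4,-3,0],[0,0,0]]
    - [0,[0.6,-1.2,0],[0,0,4]]
    - [0,[0,0,0],[0,0,0]]
    - [0,[0,0,0],[0,0,0]]

```text
time: 12.75
eef_pos: [0.3551, 0.3236, 0.2576]
tcp_rot: [0.0, 0.74, 0.672, -0.0]
force: [0.9, 0.3, -0.3]
finger_gap: 0.999
```

```bash
python3 - <<'E'
from h import *
from bench import arm
c=arm.camera("wrist"); cv2.imwrite("pics/w6.png",c["color"][:,:,::-1]); np.savez("pics/w6.npz",**c)
plan(arm.get_obs(),[.3545,.3238,.25],84.1)
E
```

```text
at [0.3555 0.3234 0.2576] toolx ang 84.42 t 12.8 gap 0.999 F [ 0.9 -0.  -0.2]
 shift now cm [ 0.03 -0.11  0.76]  shift after turn cm [ 0.03 -0.11  0.76]  turn [-0.02  0.05  0.32]
```

View pics/w6.png

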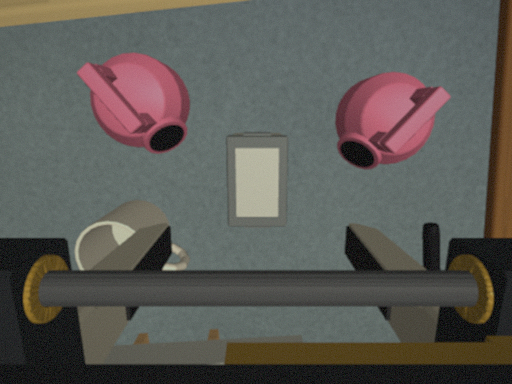

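```bash
cat >> h.py <<'E'
def lid(c,px):
    im=c["color"]; m=(im.min(2)>120).astype(np.uint8); n,l=cv2.connectedComponents(m)
    k=(l==l[px[1],px[0]]).astype(np.uint8); r=cv2.minAreaRect(cv2.findContours(k,0,2)[0][0]); b=cv2.boxPoints(r); print("px",np.round(r[0],1),np.round(r[1],1))
    w=ray(c,b,.078); e=np.diff(np.r_[w,w[:1]],axis=0); print("panel",np.linalg.norm(e,axis=1).round(4),np.degrees(np.arctan2(e[:,1],e[:,0])).round(2)); print("c",w.mean(0))
    return w.mean(0)
E
python3 - <<'E'
from h import *
c=load("w6"); p=lid(c,(257,185)); print(c["color"][185,257],c["color"][185,231])
# outer lid edges
im=c["color"].astype(float).mean(2)
print(np.round(im[180,218:300],0).astype(int).tolist()); print(np.round(im[126:234,240],0).astype(int).tolist())
from bench import arm
plan(arm.get_obs(),np.r_[p[:2],.13],84.4)
E
```

```text
px [257.  181.5] [44. 69.]
panel [0.0699 0.0426 0.0699 0.0448] [173.56  84.51  -4.62 -95.48]
c [0.35626213 0.32167233 0.078     ]
[184 184 165] [106 110 102]
[108, 110, 109, 111, 110, 112, 106, 103, 97, 92, 97, 104, 106, 106, 105, 104, 103, 130, 162, 174, 178, 174, 174, 175, 174, 170, 174, 175, 175, 174, 176, 173, 173, 172, 172, 175, 176, 176, 171, 174, 176, 174, 175, 173, 177, 174, 172, 176, 175, 174, 174, 175, 173, 174, 173, 172, 172, 174, 177, 171, 142, 118, 109, 105, 111, 107, 105, 105, 102, 100, 104, 104, 103, 106, 111, 105, 107, 106, 109, 105, 104, 109]
[104, 104, 103, 109, 110, 106, 101, 93, 85, 76, 86, 100, 108, 107, 108, 108, 109, 107, 109, 108, 103, 124, 152, 174, 176, 176, 175, 173, 175, 177, 177, 176, 176, 175, 176, 176, 174, 174, 174, 176, 173, 170, 176, 176, 176, 175, 173, 176, 173, 173, 174, 173, 173, 173, 174, 175, 176, 173, 171, 173, 174, 173, 171, 171, 170, 174, 174, 171, 174, 174, 173, 172, 172, 172, 173, 175, 174, 172, 169, 172, 174, 173, 170, 168, 170, 171, 172, 168, 172, 174, 153, 112, 102, 103, 105, 102, 107, 106, 100, 100, 95, 101, 104, 103, 108, 106, 104, 107]
at [0.3555 0.3234 0.2576] toolx ang 84.42 t 12.8 gap 0.999 F [ 0.9 -0.  -0.2]
 shift now cm [-0.16  0.09 12.76]  shift after turn cm [-0.17  0.09 12.76]  turn [-0.02  0.05  0.02]
```

Call:
drive_tool:
  rows:
    - [0,[-0.1,0,2],[0,0,0]]
    - [0,[0,0,4],[0,0,0]]
    - [0,[0,0,4],[0,0,0]]
    - [0,[0,0,4],[0,0,0]]
    - [0,[0,0,3],[0,0,0]]
    - [0,[0,0,1.7],[0,0,0]]
    - [0,[0,0,0.7],[0,0,0]]
    - [0,[0,0,0],[0,0,0]]
    - [1,[0,0,0],[0,0,0]]
    - [1,[0,0,0],[0,0,0]]
    - [1,[0,0,0],[0,0,0]]
    - [1,[0,0,0],[0,0,0]]
  force: 25

```text
time: 14.0
eef_pos: [0.355, 0.3231, 0.0647]
tcp_rot: [0.0, 0.741, 0.671, 0.001]
force: [-0.5, 0.0, -1.0]
finger_gap: 0.708
```

Call:
drive_tool:
  rows:
    - [1,[0,0,0],[0,0,0]]
    - [1,[0,0,0],[0,0,0]]
    - [1,[0,0,0],[0,0,0]]

```text
time: 14.3
eef_pos: [0.3549, 0.323, 0.0645]
tcp_rot: [0.0, 0.741, 0.671, 0.0]
force: [-0.3, -1.7, 6.6]
finger_gap: 0.646
```

Call:
drive_tool:
  rows:
    - [1,[0,0,0],[0,0,0]]
    - [1,[0,0,0],[0,0,0]]

```text
time: 14.5
eef_pos: [0.3549, 0.323, 0.0645]
tcp_rot: [0.0, 0.741, 0.672, 0.0]
force: [0.1, -1.3, 6.7]
finger_gap: 0.643
```

```bash
python3 - <<'E'
from h import *
from bench import arm
for n in ["scene","wrist"]:
    c=arm.camera(n); cv2.imwrite(f"pics/{n}7.png",c["color"][:,:,::-1]); np.savez(f"pics/{n}7.npz",**c)
plan(arm.get_obs(),[.3545,.3238,.25],84.1)
a=cv2.resize(cv2.imread("pics/scene7.png")[70:220,220:360],None,fx=2.7,fy=2.7,interpolation=cv2.INTER_CUBIC); b=cv2.imread("pics/wrist7.png")
h=np.zeros((405,378+422,3),np.uint8); h[:405,:378]=a; h[:317,378:]=cv2.resize(b,(422,317)); cv2.imwrite("pics/v7.png",h)
E
```

```text
at [0.3549 0.323  0.0645] toolx ang 84.37 t 14.6 gap 0.641 F [ 0.8 -1.5  6.8]
 shift now cm [  0.07  -0.03 -18.55]  shift after turn cm [  0.07  -0.04 -18.55]  turn [ 0.04 -0.01  0.27]
```

View pics/v7.png

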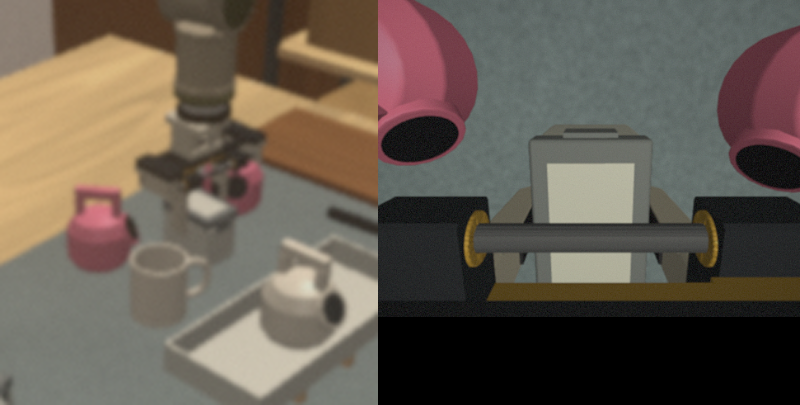

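Call:
drive_tool:
  rows:
    - [1,[0,0,-0.5],[0,0,0]]
    - [1,[0,0,-1],[0,0,0]]
    - [1,[0,0,-2],[0,0,0]]
    - [1,[0,0,-3],[0,0,0]]
    - [1,[0,0,-3],[0,0,0]]
    - [1,[0,0,-2],[0,0,-3.9]]
    - [1,[0,0,0],[0,0,0]]
    - [1,[0,0,0],[0,0,0]]

```text
time: 15.4
eef_pos: [0.3548, 0.3226, 0.1792]
tcp_rot: [0.0, 0.718, 0.696, 0.0]
force: [-0.4, -0.9, -2.0]
finger_gap: 0.642
```

```bash
python3 - <<'E'
from h import *
from bench import arm
c=arm.camera("scene"); cv2.imwrite("pics/s8.png",c["color"][:,:,::-1])
c=arm.camera("wrist"); cv2.imwrite("pics/w8.png",c["color"][:,:,::-1]); np.savez("pics/w8.npz",**c)
plan(arm.get_obs(),[.6223,.3012,.1785],88.3)
E
```

```text
at [0.3543 0.3224 0.1783] toolx ang 88.2 t 15.5 gap 0.647 F [ 0.4 -0.1 -2.5]
 shift now cm [-1.28 26.85 -0.05]  shift after turn cm [-1.330e+00  2.685e+01 -2.000e-02]  turn [-0.06  0.06 -0.1 ]
```

View pics/w8.png

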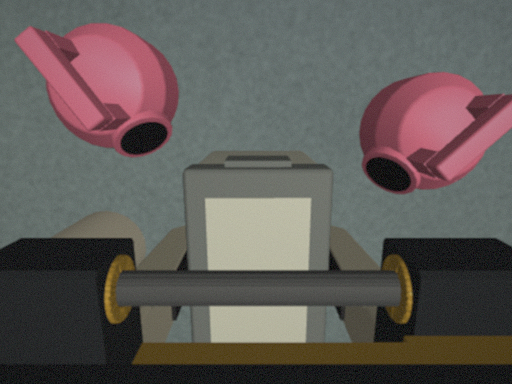

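View pics/s8.png

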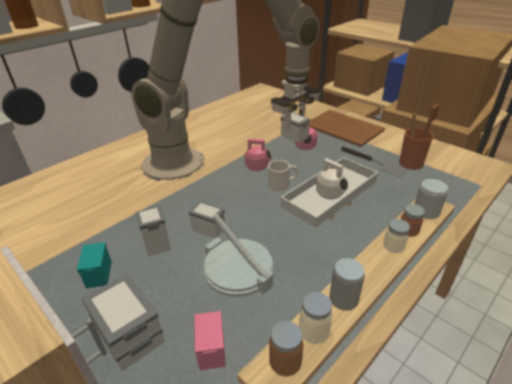

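Call:
drive_tool:
  rows:
    - [1,[-0.1,1,0],[0,0,0]]
    - [1,[-0.1,2.5,0],[0,0,0]]
    - [1,[-0.2,3.6,0],[0,0,0]]
    - [1,[-0.2,4,0],[0,0,0]]
    - [1,[-0.2,4,0],[0,0,0]]
    - [1,[-0.2,4,0],[0,0,0]]
    - [1,[-0.1,3.6,0],[0,0,0]]
    - [1,[-0.1,2.6,0],[0,0,0]]
    - [1,[-0.1,1.5,0],[0,0,0]]
    - [1,[0,0,0],[0,0,0]]
    - [1,[0,0,0],[0,0,0]]

```text
time: 16.6
eef_pos: [0.6213, 0.3018, 0.1778]
tcp_rot: [-0.001, 0.718, 0.696, -0.001]
force: [-0.1, -0.1, -2.3]
finger_gap: 0.64
```

```bash
python3 - <<'E'
from h import *
from bench import arm
plan(arm.get_obs(),[.6223,.3012,.1185],88.3)
c=arm.camera("wrist"); cv2.imwrite("pics/w9.png",c["color"][:,:,::-1]); np.savez("pics/w9.npz",**c)
E
```

```text
at [0.6213 0.3018 0.1778] toolx ang 88.27 t 16.6 gap 0.64 F [-0.1 -0.1 -2.3]
 shift now cm [-0.05  0.11  5.93]  shift after turn cm [-0.06  0.1   5.93]  turn [-0.12  0.04 -0.03]
```

View pics/w9.png

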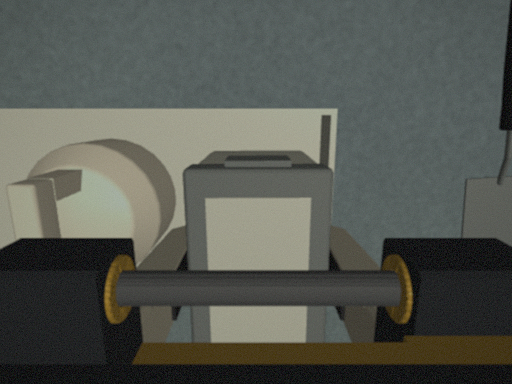

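Call:
drive_tool:
  rows:
    - [1,[0,0.1,1],[0,0,0]]
    - [1,[0,0,1.7],[0,0,0]]
    - [1,[0,0,1.5],[0,0,0]]
    - [1,[0,0,0.7],[0,0,0]]
    - [1,[0,0,0.4],[0,0,0]]
    - [1,[0,0,0.2],[0,0,0]]
    - [1,[0,0,0],[0,0,0]]
    - [1,[0,0,0],[0,0,0]]

```text
time: 17.45
eef_pos: [0.6233, 0.3022, 0.1246]
tcp_rot: [0.0, 0.718, 0.696, 0.0]
force: [-0.1, 0.7, -1.9]
finger_gap: 0.644
```

Call:
drive_tool:
  rows:
    - [1,[0,0,0.1],[0,0,0]]
    - [1,[0,0,0.1],[0,0,0]]
    - [1,[0,0,0],[0,0,0]]
    - [1,[0,0,0],[0,0,0]]

```text
time: 17.85
eef_pos: [0.6231, 0.302, 0.1222]
tcp_rot: [0.0, 0.718, 0.696, 0.0]
force: [-0.1, -0.3, -1.6]
finger_gap: 0.646
```

Call:
drive_tool:
  rows:
    - [1,[0,0,0.1],[0,0,0]]
    - [1,[0,0,0.1],[0,0,0]]
    - [1,[0,0,0],[0,0,0]]
    - [1,[0,0,0],[0,0,0]]

```text
time: 18.25
eef_pos: [0.6231, 0.302, 0.12]
tcp_rot: [-0.0, 0.718, 0.696, -0.0]
force: [-0.4, -0.4, -2.8]
finger_gap: 0.643
```

Call:
drive_tool:
  rows:
    - [1,[0,0,0.1],[0,0,0]]
    - [1,[0,0,0],[0,0,0]]
    - [1,[0,0,0],[0,0,0]]

```text
time: 18.55
eef_pos: [0.6231, 0.302, 0.1191]
tcp_rot: [-0.0, 0.718, 0.696, -0.0]
force: [-0.1, 0.7, -2.5]
finger_gap: 0.636
```

Call:
drive_tool:
  rows:
    - [1,[0,0,0.05],[0,0,0]]
    - [1,[0,0,0],[0,0,0]]
    - [1,[0,0,0],[0,0,0]]

```text
time: 18.85
eef_pos: [0.6231, 0.302, 0.1187]
tcp_rot: [0.0, 0.718, 0.696, 0.0]
force: [-0.9, 0.4, -1.2]
finger_gap: 0.644
```

Call:
drive_tool:
  rows:
    - [1,[0,0,0.05],[0,0,0]]
    - [1,[0,0,0],[0,0,0]]
    - [1,[0,0,0],[0,0,0]]

```text
time: 19.15
eef_pos: [0.6231, 0.302, 0.1183]
tcp_rot: [0.0, 0.718, 0.696, 0.0]
force: [-2.0, -1.1, 2.4]
finger_gap: 0.64
```

Contact at TCP z 0.1183, against an expected 0.1185. Opening a little, then rising.

Call:
drive_tool:
  rows:
    - [0.33,[0,0,0],[0,0,0]]
    - [0.3,[0,0,0],[0,0,0]]
    - [0.25,[0,0,0],[0,0,0]]
    - [0.25,[0,0,0],[0,0,0]]
    - [0.25,[0,0,0],[0,0,0]]

```text
time: 19.65
eef_pos: [0.6231, 0.302, 0.1181]
tcp_rot: [-0.0, 0.718, 0.696, 0.0]
force: [0.3, 0.7, 0.7]
finger_gap: 0.75
```

Call:
drive_tool:
  rows:
    - [0.25,[0,0,-0.5],[0,0,0]]
    - [0.25,[0,0,-1.5],[0,0,0]]
    - [0.25,[0,0,-2.5],[0,0,0]]
    - [0.25,[0,0,-3.5],[0,0,0]]
    - [0.1,[0,0,-3],[0,0,0]]
    - [0,[0,0,-2.5],[0,0,0]]
    - [0,[0,0,0],[0,0,0]]

```text
time: 20.35
eef_pos: [0.6241, 0.3035, 0.2584]
tcp_rot: [0.001, 0.718, 0.696, 0.003]
force: [-0.7, -0.7, -0.3]
finger_gap: 0.953
```

```bash
python3 - <<'E'
from h import *
from bench import arm
for n in ["scene","wrist","top"]:
    c=arm.camera(n); cv2.imwrite(f"pics/{n}10.png",c["color"][:,:,::-1]); np.savez(f"pics/{n}10.npz",**c)
plan(arm.get_obs(),[.4104,-.1584,.25],107.6)
s=cv2.imread("pics/scene10.png"); cv2.imwrite("pics/s10c.png",cv2.resize(s[110:240,260:400],None,fx=4,fy=4,interpolation=cv2.INTER_CUBIC))
E
```

```text
at [0.6229 0.3016 0.2532] toolx ang 88.27 t 20.5 gap 0.994 F [-0.3 -0.8 -0.2]
 shift now cm [-46.62 -19.86   0.34]  shift after turn cm [-37.42 -34.17   0.32]  turn [  0.     0.02 -19.33]
```

View pics/s10c.png

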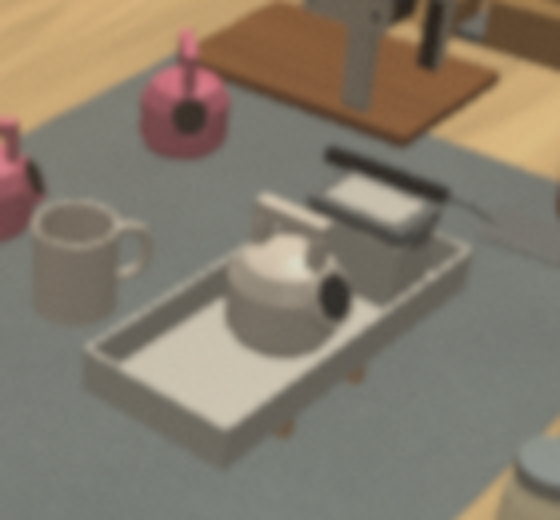

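View pics/wrist10.png

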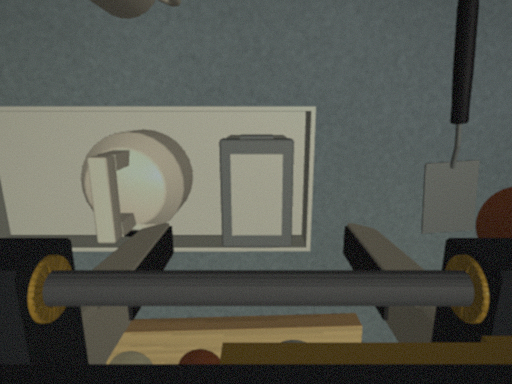

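Call:
drive_tool:
  rows:
    - [0,[-2,-0.9,0],[0,0,0]]
    - [0,[-4,-1.7,0],[0,0,0]]
    - [0,[-4.5,-1.9,0],[0,0,0]]
    - [0,[-4.5,-1.9,0],[0,0,0]]
    - [0,[-4.5,-1.9,0],[0,0,0]]
    - [0,[-4.5,-1.9,0],[0,0,0]]
    - [0,[-4.5,-1.9,0],[0,0,0]]
    - [0,[-4.5,-1.9,0],[0,0,0]]
    - [0,[-4.5,-1.9,0],[0,0,0]]
    - [0,[-4.5,-1.9,0],[0,0,0]]
    - [0,[-3,-1.3,0],[0,0,0]]
    - [0,[-1.6,-0.7,0],[0,0,0]]

```text
time: 21.7
eef_pos: [0.4087, -0.1606, 0.2521]
tcp_rot: [-0.001, 0.719, 0.695, -0.001]
force: [-0.0, -0.1, -0.9]
finger_gap: 0.998
```

Call:
drive_tool:
  rows:
    - [0,[0,0,0],[0,0,-6.5]]
    - [0,[0,0,0],[0,0,-6.5]]
    - [0,[0,0,0],[0,0,-6.3]]
    - [0,[0,0,0],[0,0,0]]
    - [0,[0,0,0],[0,0,0]]

```text
time: 22.2
eef_pos: [0.4108, -0.1579, 0.2526]
tcp_rot: [-0.001, 0.592, 0.806, 0.0]
force: [1.0, 0.4, -0.7]
finger_gap: 1.003
```

```bash
python3 - <<'E'
from h import *
from bench import arm
o=arm.get_obs(); print(np.round(o["joint_positions"],2))
c=arm.camera("wrist"); cv2.imwrite("pics/w11.png",c["color"][:,:,::-1]); np.savez("pics/w11.npz",**c)
plan(o,[.4104,-.1584,.25],107.6)
E
```

```text
[ 0.99  0.38 -0.97  2.17  0.44  0.8   1.61]
at [ 0.4108 -0.1579  0.2526] toolx ang 107.39 t 22.2 gap 1.003 F [ 1.   0.4 -0.7]
 shift now cm [-0.04 -0.05  0.26]  shift after turn cm [-0.04 -0.05  0.26]  turn [-0.04 -0.07 -0.21]
```

View pics/w11.png

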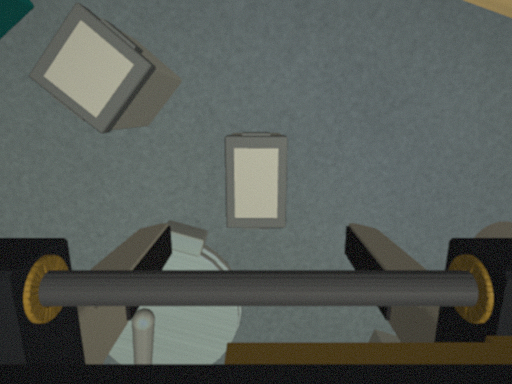

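```bash
python3 - <<'E'
from h import *
from bench import arm
c=load("w11"); p=lid(c,(257,185))
plan(arm.get_obs(),np.r_[p[:2],.0645],107.6)
E
```

```text
px [256.  182.5] [44. 69.]
panel [0.0689 0.0419 0.0689 0.0441] [-163.58  107.4    18.23  -72.61]
c [ 0.41236985 -0.15992759  0.078     ]
at [ 0.4109 -0.1578  0.2527] toolx ang 107.4 t 22.25 gap 1.003 F [-0.2 -0.1  0.5]
 shift now cm [-0.26  0.09 18.82]  shift after turn cm [-0.24  0.08 18.82]  turn [-0.03 -0.04 -0.2 ]
```

Call:
drive_tool:
  rows:
    - [0,[-0.2,0,2],[0,0,0]]
    - [0,[0,0,4],[0,0,0]]
    - [0,[0,0,4],[0,0,0]]
    - [0,[0,0,4],[0,0,0]]
    - [0,[0,0,2.8],[0,0,0]]
    - [0,[0,0,1.4],[0,0,0]]
    - [0,[0,0,0.6],[0,0,0]]
    - [0,[0,0,0],[0,0,0]]
    - [1,[0,0,0],[0,0,0]]
    - [1,[0,0,0],[0,0,0]]
    - [1,[0,0,0],[0,0,0]]
    - [1,[0,0,0],[0,0,0]]
  force: 25

```text
time: 23.45
eef_pos: [0.4119, -0.1601, 0.0656]
tcp_rot: [0.0, 0.591, 0.807, 0.0]
force: [0.6, 0.4, -0.5]
finger_gap: 0.705
```

Call:
drive_tool:
  rows:
    - [1,[0,0,0],[0,0,0]]
    - [1,[0,0,0],[0,0,0]]
    - [1,[0,0,0],[0,0,0]]
    - [1,[0,0,0],[0,0,0]]

```text
time: 23.85
eef_pos: [0.4118, -0.1599, 0.0654]
tcp_rot: [0.0, 0.591, 0.807, -0.0]
force: [-0.3, 0.9, 5.7]
finger_gap: 0.644
```

Call:
drive_tool:
  rows:
    - [1,[0,0,0],[0,0,0]]
    - [1,[0,0,-0.5],[0,0,0]]
    - [1,[0,0,-1],[0,0,0]]
    - [1,[0,0,-2],[0,0,0]]
    - [1,[0,0,-3],[0,0,0]]
    - [1,[0,0,-3],[0,0,0]]
    - [1,[0,0,-2],[0,0,0]]
    - [1,[0,0,0],[0,0,6.5]]
    - [1,[0,0,0],[0,0,6.5]]
    - [1,[0,0,0],[0,0,6.2]]
    - [1,[0,0,0],[0,0,0]]
    - [1,[0,0,0],[0,0,0]]

```text
time: 25.05
eef_pos: [0.4115, -0.1596, 0.1801]
tcp_rot: [-0.0, 0.716, 0.698, -0.0]
force: [0.9, -0.6, -3.6]
finger_gap: 0.642
```

```bash
python3 - <<'E'
from h import *
from bench import arm
o=arm.get_obs(); print(np.round(o["joint_positions"],2))
c=arm.camera("wrist"); cv2.imwrite("pics/w12.png",c["color"][:,:,::-1]); np.savez("pics/w12.npz",**c)
plan(o,[.6157,.0812,.179],88.3)
# measure placed box + tray from wrist10
c=load("wrist10"); im=c["color"]
cv2.imwrite("pics/w10c.png",cv2.resize(im[95:260,70:330][:,:,::-1],None,fx=3,fy=3,interpolation=cv2.INTER_CUBIC))
E
```

```text
[ 0.8   0.46 -0.75  2.26  0.55  0.61  1.18]
at [ 0.4115 -0.1596  0.1801] toolx ang 88.57 t 25.05 gap 0.642 F [ 0.9 -0.6 -3.6]
 shift now cm [24.59 19.81  0.1 ]  shift after turn cm [24.68 19.7   0.11]  turn [-0.03  0.    0.27]
```

View pics/w10c.png

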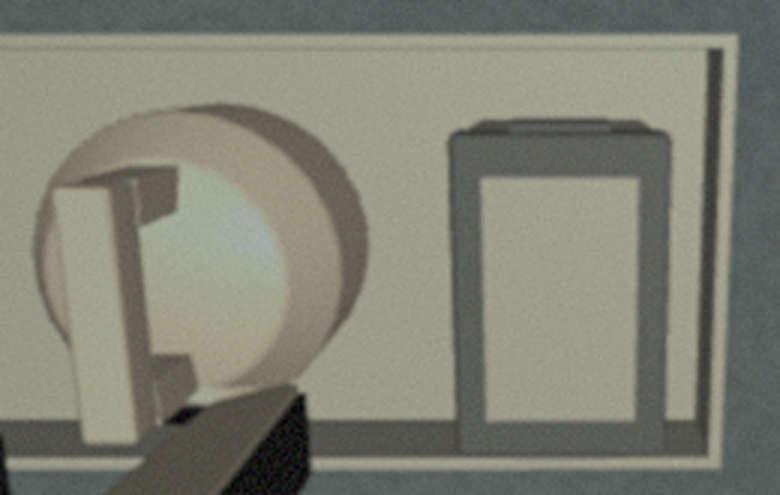

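View pics/w12.png

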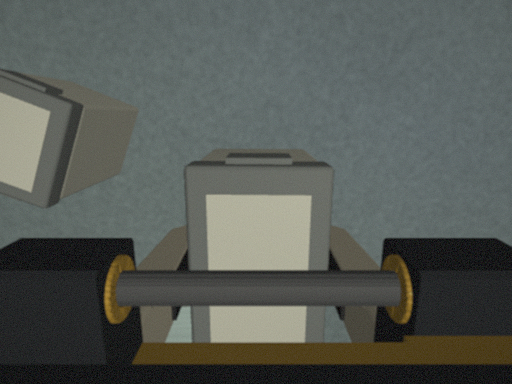

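```bash
python3 - <<'E'
from h import *
c=load("wrist10")
A=lambda p:(np.array(p)+.5)/3-.5+[70,95]
w=ray(c,A([(450,133),(671,135),(664,452),(459,452)]),.132)
e=np.diff(np.r_[w,w[:1]],axis=0); print(np.linalg.norm(e,axis=1).round(4),np.degrees(np.arctan2(e[:,1],e[:,0])).round(2)); b=w.mean(0)
r=ray(c,A([(739,35),(721,468)]),.09); print(r,np.linalg.norm(r[1]-r[0])); m=r.mean(0)
y=np.array([.0297,.9996]); x=np.array([.9996,-.0297]); tc=m[:2]-.164*y; print("tray c",tc,"box",b,"box rel tray (x,y)",(b[:2]-tc)@x,(b[:2]-tc)@y)
E
```

```text
[0.0586 0.0902 0.0589 0.0907] [ 87.77  -1.5  -91.76 178.32]
[[0.55446925 0.35662538 0.09      ]
 [0.6942908  0.35239402 0.09      ]] 0.13988556114370204
tray c [0.61950922 0.1905753 ] box [0.62406192 0.30112996 0.132     ] box rel tray (x,y) 0.001267406563010624 0.11064564773691551
```

Call:
drive_tool:
  rows:
    - [1,[1,0.8,0],[0,0,0.3]]
    - [1,[2.2,1.8,0],[0,0,0]]
    - [1,[3,2.4,0],[0,0,0]]
    - [1,[3.2,2.6,0],[0,0,0]]
    - [1,[3.2,2.6,0],[0,0,0]]
    - [1,[3.2,2.6,0],[0,0,0]]
    - [1,[3.2,2.6,0],[0,0,0]]
    - [1,[2.6,2.1,0],[0,0,0]]
    - [1,[1.8,1.5,0],[0,0,0]]
    - [1,[1.2,0.9,0],[0,0,0]]
    - [1,[0,0,0],[0,0,0]]
    - [1,[0,0,0],[0,0,0]]

```text
time: 26.3
eef_pos: [0.6181, 0.0791, 0.1796]
tcp_rot: [-0.0, 0.719, 0.695, -0.001]
force: [-0.3, -0.8, -2.6]
finger_gap: 0.643
```

```bash
python3 - <<'E'
from h import *
from bench import arm
o=arm.get_obs(); print(np.round(o["joint_positions"],2))
c=arm.camera("wrist"); cv2.imwrite("pics/w13.png",c["color"][:,:,::-1]); np.savez("pics/w13.npz",**c)
plan(o,[.618,.0808,.1194],88.3)
E
```

```text
[ 0.23  0.64 -0.69  1.87  0.54  0.83  0.79]
at [0.6181 0.0791 0.1796] toolx ang 88.1 t 26.3 gap 0.643 F [-0.3 -0.8 -2.6]
 shift now cm [ 0.18 -0.01  6.02]  shift after turn cm [ 0.17 -0.01  6.02]  turn [-0.08  0.05 -0.2 ]
```

View pics/w13.png

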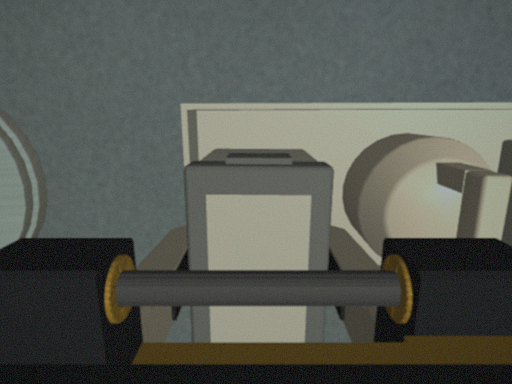

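Call:
drive_tool:
  rows:
    - [1,[0.15,0,1],[0,0,-0.2]]
    - [1,[0,0,1.7],[0,0,0]]
    - [1,[0,0,1.5],[0,0,0]]
    - [1,[0,0,0.7],[0,0,0]]
    - [1,[0,0,0.4],[0,0,0]]
    - [1,[0,0,0.2],[0,0,0]]
    - [1,[0,0,0],[0,0,0]]
    - [1,[0,0,0],[0,0,0]]

```text
time: 27.15
eef_pos: [0.6192, 0.0811, 0.1255]
tcp_rot: [0.0, 0.718, 0.696, 0.0]
force: [-0.2, 0.1, -2.0]
finger_gap: 0.643
```

Call:
drive_tool:
  rows:
    - [1,[0,0,0.1],[0,0,0]]
    - [1,[0,0,0],[0,0,0]]
    - [1,[0,0,0],[0,0,0]]

```text
time: 27.45
eef_pos: [0.619, 0.0809, 0.1243]
tcp_rot: [0.0, 0.718, 0.696, 0.0]
force: [-0.2, 0.1, -3.5]
finger_gap: 0.639
```

Call:
drive_tool:
  rows:
    - [1,[0,-0.05,0.1],[0,0,0]]
    - [1,[0,0,0.1],[0,0,0]]
    - [1,[0,0,0.1],[0,0,0]]
    - [1,[0,0,0],[0,0,0]]
    - [1,[0,0,0],[0,0,0]]

```text
time: 27.95
eef_pos: [0.6184, 0.081, 0.121]
tcp_rot: [-0.0, 0.718, 0.696, -0.0]
force: [0.4, -0.6, -2.1]
finger_gap: 0.644
```

Call:
drive_tool:
  rows:
    - [1,[0,0,0.1],[0,0,0]]
    - [1,[0,0,0],[0,0,0]]
    - [1,[0,0,0],[0,0,0]]

```text
time: 28.25
eef_pos: [0.6184, 0.081, 0.1201]
tcp_rot: [-0.0, 0.718, 0.696, -0.0]
force: [0.5, -0.2, -2.4]
finger_gap: 0.642
```

Call:
drive_tool:
  rows:
    - [1,[0,0,0.05],[0,0,0]]
    - [1,[0,0,0],[0,0,0]]
    - [1,[0,0,0],[0,0,0]]

```text
time: 28.55
eef_pos: [0.6185, 0.0809, 0.1196]
tcp_rot: [0.0, 0.718, 0.696, 0.0]
force: [-1.2, 0.1, -2.6]
finger_gap: 0.644
```

Call:
drive_tool:
  rows:
    - [1,[0,0,0.05],[0,0,0]]
    - [1,[0,0,0],[0,0,0]]
    - [1,[0,0,0],[0,0,0]]

```text
time: 28.85
eef_pos: [0.6184, 0.081, 0.1195]
tcp_rot: [0.0, 0.718, 0.696, 0.0]
force: [-2.0, -0.5, 4.6]
finger_gap: 0.641
```

Call:
drive_tool:
  rows:
    - [1,[0,0,0.05],[0,0,0]]
    - [1,[0,0,0],[0,0,0]]
    - [1,[0,0,0],[0,0,0]]

```text
time: 29.15
eef_pos: [0.6184, 0.081, 0.1192]
tcp_rot: [0.0, 0.718, 0.696, 0.0]
force: [-3.1, -0.9, 7.7]
finger_gap: 0.646
```

Firm contact. Releasing.

Call:
drive_tool:
  rows:
    - [0.34,[0,0,-0.05],[0,0,0]]
    - [0.3,[0,0,0],[0,0,0]]
    - [0.25,[0,0,0],[0,0,0]]
    - [0.25,[0,0,0],[0,0,0]]
    - [0.25,[0,0,0],[0,0,0]]

```text
time: 29.65
eef_pos: [0.6184, 0.081, 0.119]
tcp_rot: [-0.0, 0.718, 0.696, -0.0]
force: [0.2, 0.6, 0.3]
finger_gap: 0.752
```

Call:
drive_tool:
  rows:
    - [0.25,[0,0,-0.5],[0,0,0]]
    - [0.25,[0,0,-1.5],[0,0,0]]
    - [0.25,[0,0,-2.5],[0,0,0]]
    - [0.25,[0,0,-3.5],[0,0,0]]
    - [0.1,[0,0,-4],[0,0,0]]
    - [0,[0,0,-3],[0,0,0]]
    - [0,[2,-1,-1],[0,0,0]]
    - [0,[4,-1,0],[0,0,0]]
    - [0,[4,-1,0],[0,0,0]]
    - [0,[1,0,0],[0,0,0]]
    - [0,[0,0,0],[0,0,0]]
    - [0,[0,0,0],[0,0,0]]

```text
time: 30.85
eef_pos: [0.5916, 0.1912, 0.2789]
tcp_rot: [0.0, 0.718, 0.696, -0.0]
force: [0.0, -0.6, 0.1]
finger_gap: 0.995
```

```bash
python3 - <<'E'
from h import *
from bench import arm
for n in ["scene","wrist"]:
    c=arm.camera(n); cv2.imwrite(f"pics/{n}14.png",c["color"][:,:,::-1]); np.savez(f"pics/{n}14.npz",**c)
plan(arm.get_obs(),[.5,-.1,.35],88.3)
s=cv2.imread("pics/scene14.png"); cv2.imwrite("pics/s14c.png",cv2.resize(s[110:240,260:400],None,fx=4,fy=4,interpolation=cv2.INTER_CUBIC))
E
```

```text
at [0.592  0.1901 0.2787] toolx ang 88.16 t 30.95 gap 0.999 F [0.8 0.6 0.3]
 shift now cm [-29.3   -8.27  -7.09]  shift after turn cm [-29.27  -8.34  -7.13]  turn [-0.03  0.06 -0.14]
```

View pics/s14c.png

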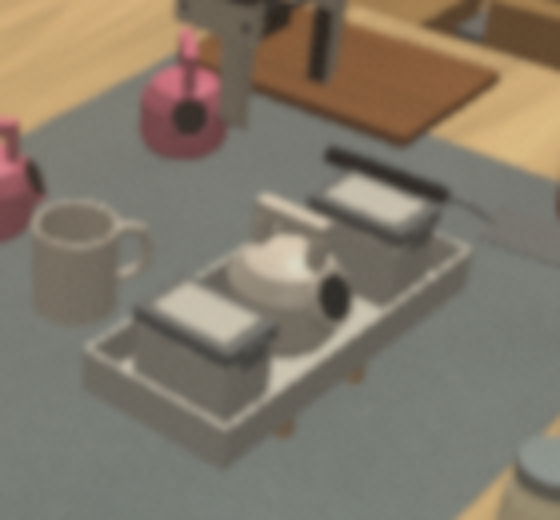

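View pics/wrist14.png

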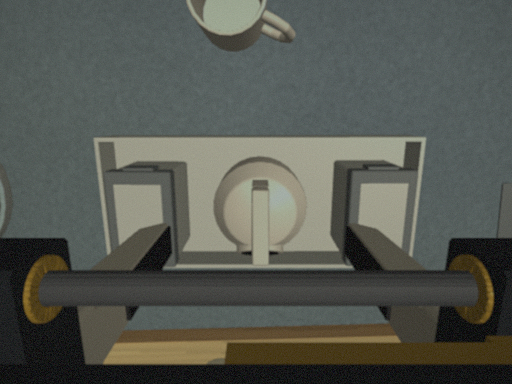

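Call:
drive_tool:
  rows:
    - [0,[0,0,-3.5],[0,0,0]]
    - [0,[-1,0,-3.5],[0,0,0]]
    - [0,[-4,-1,-1],[0,0,0]]
    - [0,[-4.5,-1,0],[0,0,0]]
    - [0,[-4.5,-1,0],[0,0,0]]
    - [0,[-4.5,-1,0],[0,0,0]]
    - [0,[-4.5,-1,0],[0,0,0]]
    - [0,[-4.5,-1,0],[0,0,0]]
    - [0,[-4,-1,0],[0,0,0]]
    - [0,[-2,0,0],[0,0,0]]
    - [0,[0,0,0],[0,0,0]]
    - [0,[0,0,0],[0,0,0]]

```text
time: 32.15
eef_pos: [0.5114, -0.1416, 0.359]
tcp_rot: [-0.0, 0.718, 0.696, 0.0]
force: [-0.2, 0.9, -0.2]
finger_gap: 1.0
```

```bash
python3 - <<'E'
from h import *
from bench import arm
for n in ["scene","top"]:
    c=arm.camera(n); cv2.imwrite(f"pics/{n}15.png",c["color"][:,:,::-1]); np.savez(f"pics/{n}15.npz",**c)
plan(arm.get_obs(),[.5,-.1,.35],88.3)
# change vs. first picture, scene
a=cv2.imread("pics/top0.png").astype(int); b=cv2.imread("pics/top15.png").astype(int)
# lids in tray
im=load("top15")["color"]; m=(im.min(2)>150).astype(np.uint8)
cv2.imwrite("pics/t15c.png",cv2.resize(b[115:285,80:280].astype(np.uint8),None,fx=3.5,fy=3.5,interpolation=cv2.INTER_CUBIC))
E
```

```text
at [ 0.5118 -0.14    0.3592] toolx ang 88.33 t 32.25 gap 0.998 F [-1.1  0.   0.9]
 shift now cm [ 3.96 -1.29  0.92]  shift after turn cm [ 3.96 -1.29  0.92]  turn [ 0.01 -0.02  0.03]
```

View pics/t15c.png

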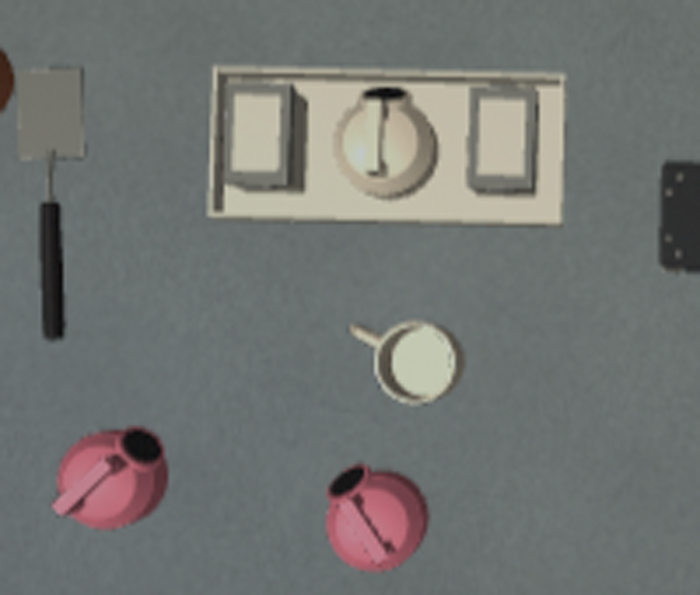

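View pics/scene15.png

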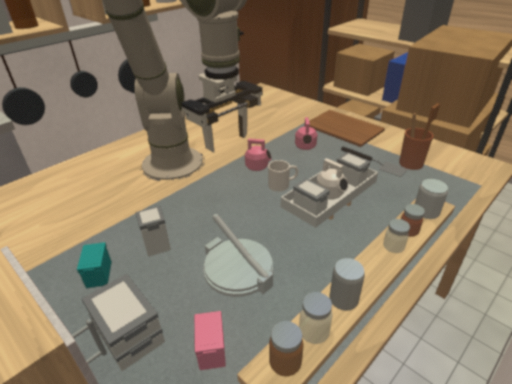

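View pics/top15.png

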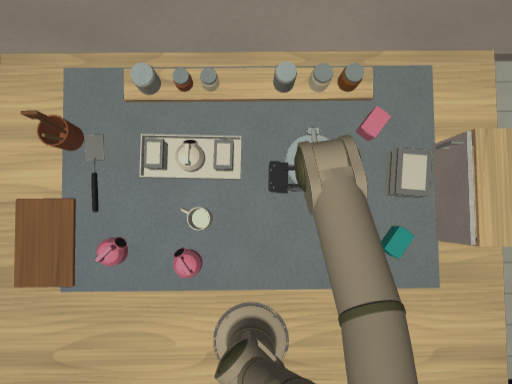

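Everything stands as asked, with tray corners at the same top pixels as before. Last, a numeric check of symmetry, tray movement and bystanders.

```bash
python3 - <<'E'
from h import *
c=load("top15"); A=lambda p:(np.array(p)+.5)/3.5-.5+[80,115]
f=lambda p,z: ray(c,A(p),z)[:,:2].mean(0)
tr=ray(c,A([(213,66),(566,73),(561,224),(207,216)]),.09)[:,:2]; t=tr.mean(0)
b2=f([(234,85),(281,86),(280,174),(230,171)],.132); b1=f([(479,95),(527,95),(523,179),(476,178)],.132); pb=f([(370,98),(388,98),(382,174),(366,174)],.17)
x=np.array([.9996,-.0297]);y=np.array([.0297,.9996])
for n,p in [("b2",b2),("b1",b1),("pig",pb)]: print(n,"x %.4f y %.4f"%((p-t)@x,(p-t)@y))
print("tray",t)
a=load("scene0")["color"].astype(int); b=load("scene15")["color"].astype(int); d=np.abs(a-b).max(2)
for n,(u,v,r) in dict(tall=(152,228,22),mug=(281,175,14),spat=(365,155,14),stack=(122,318,38),press=(238,265,33),pinkpig=(306,135,10)).items(): print(n,(d[v-r:v+r,u-r:u+r]>40).mean().round(3))
E
```

```text
b2 x 0.0055 y 0.1110
b1 x 0.0030 y -0.1094
pig x -0.0044 y -0.0036
tray [0.61755283 0.19196029]
tall 0.0
mug 0.004
spat 0.142
stack 0.0
press 0.0
pinkpig 0.03
```

```bash
python3 - <<'E'
from bench import arm
print(arm.sign_off())
E
```

```text
the job is handed in; nothing more can be done
None
```

The tray is loaded as asked and the job was handed in at about 32 s of the 67 s allowed. I set the white salt pig in first, mouth towards the far long side, then stood one grey-lid box crosswise at each end. Each was lowered until light contact, released, and the arm moved clear.

- **Boxes:** in the top view they sit at +111 mm and −109 mm from the tray's middle along its length, both upright and crosswise. Across the tray they are about 3 and 5 mm off centre.
- **Tray:** its measured centre in the top view is unchanged from the start to within the measuring error, and it still stands level on the riser.
- **Pig:** the last checks disagreed slightly. The gripper position at release put it within 1 mm of the middle. The camera views put it about 4 mm towards the robot, and the top view also put it 3.6 mm off along the tray. That is only a little more than the cameras' 2 mm calibration error, so I left it.
- **Bystanders:** the tall box, stack and press show no change in the scene view, and the mug almost none. The image check flagged 14% of the spatula area, which I put down to the newly placed box overlapping it there. The top view shows the spatula where it was. The pink and turquoise look-alikes were not touched.

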